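Set up gel-casting stands with plates and gauge the gaps

TASK

Draw the coloured casting plates one at a time from the stack leaning on the upstand, without toppling the rest, and stand each upright and fully down in the seat of the stand with its own colour; leave the grey spare leaning where it is. When all the coloured plates present are seated, check the gap behind each one with the gap gauge in the order blue, orange, green, purple (passing over any colour that is absent): slide the blade in from the front until the red shoulder stops, hold it there for a second, and draw it out. Finally stand the gauge back in the middle of its mat, and do not disturb the beaker, the dish or the phone.

Things in the scene. Friction and masses are not known exactly. Their poses are not given: they have to be found in the camera images.
- mat_c (a point): Black rubber gauge mat fixed to the bench, 130 x 90 x 3 mm (its own x, y, z). Point: centre of its top face, 3 mm above the bench.
- upstand: Fixed low wall, white tiles with a wooden top, at the robot's right: 200 mm long (x), 30 mm thick (y), 60 mm high, origin at the centre of its underside. The stack of plates leans on its +y side, feet on the bench.
- gauge_grip (a point): Loose gap gauge (180 g), at the start standing on its mat. Point: on its upright yellow post (30 mm along x, 14 mm along y, top 90 mm above the underside), 72 mm above the underside; grasp it here from above, across y. Axes: x is where the blade points, z up.
- gauge_foot (a point): Underside centre of the gauge's dark steel foot (65 x 46 x 8 mm): 17.5 mm ahead (+x) of gauge_grip and 72 mm below it.
- gauge_shoulder (a point): Front face of the gauge's red shoulder (26 mm wide, 20 mm tall), at its centre: 60 mm ahead (+x) of gauge_grip and 32 mm below it. A yellow arm 14 mm wide joins it to the post.
- gauge_tip (a point): Tip of the gauge's steel blade at mid-height: 105 mm ahead (+x) of gauge_grip, 32 mm below it. The blade runs 45 mm ahead from the shoulder, 20 mm tall, 5 mm thick across y (3 mm in the last 8 mm).
- spare_plate_c (a point): Plain grey spare plate without a tab, loose, 120 x 8 x 75 mm (100 g), rearmost of the leaning stack, straight on the upstand, where it is to stay. Point: its centre; x along its width, y across its thickness, z up along it.
- blue_plate_c (a point): Blue plate (110 g; may be absent), loose: slab 120 (x) x 8 (y) x 75 mm (z), with an 8 mm thick, 18 mm wide, 36 mm tall tab on its top edge, 51 mm to -x of the middle, to grasp across y. Point: slab centre; tab centre 55.5 mm above it along z. Starts in the stack, in any order, leaning to its -y by 0.2 to 0.45 rad; each tab is free in front and behind, above the others' top edges.
- orange_plate_c (a point): Orange plate (110 g; may be absent), loose: slab 120 (x) x 8 (y) x 75 mm (z), with an 8 mm thick, 18 mm wide, 36 mm tall tab on its top edge, 17 mm to -x of the middle, to grasp across y. Point: slab centre; tab centre 55.5 mm above it along z. Starts in the stack, in any order, leaning to its -y by 0.2 to 0.45 rad; each tab is free in front and behind, above the others' top edges.
- green_plate_c (a point): Green plate (110 g; may be absent), loose: slab 120 (x) x 8 (y) x 75 mm (z), with an 8 mm thick, 18 mm wide, 36 mm tall tab on its top edge, 17 mm to +x of the middle, to grasp across y. Point: slab centre; tab centre 55.5 mm above it along z. Starts in the stack, in any order, leaning to its -y by 0.2 to 0.45 rad; each tab is free in front and behind, above the others' top edges.
- purple_plate_c (a point): Purple plate (110 g; may be absent), loose: slab 120 (x) x 8 (y) x 75 mm (z), with an 8 mm thick, 18 mm wide, 36 mm tall tab on its top edge, 51 mm to +x of the middle, to grasp across y. Point: slab centre; tab centre 55.5 mm above it along z. Starts in the stack, in any order, leaning to its -y by 0.2 to 0.45 rad; each tab is free in front and behind, above the others' top edges.
- blue_seat (a point): Fixed white stand on a blue base of 150 x 56 x 10 mm. Point: centre of its plate seat's floor, 10 mm above the bench; x along the seat, y across, z up. Seat 126 x 13 mm, open above; takes the plate upright, either way round. Above the floor: posts 48 mm high on the -y side, end lips 14 mm; on the +y side a 12 mm ridge, and a 45 mm post near the +x end.
- blue_gap (a point): Front mouth of the blue stand's gap, at its middle, where the blade enters: x points into the gap (as seat x), y across, 40 mm above the bench; 63 mm to -x and 12.5 mm to +y of the seat point. Gap 12 mm wide, over the ridge (top 22 mm above the bench), between the plate and the fixed clear back plate (75 mm above the bench), whose front edge stops the gauge's shoulder.
- orange_seat (a point): Fixed white stand on a orange base of 150 x 56 x 10 mm. Point: centre of its plate seat's floor, 10 mm above the bench; x along the seat, y across, z up. Seat 126 x 13 mm, open above; takes the plate upright, either way round. Above the floor: posts 48 mm high on the -y side, end lips 14 mm; on the +y side a 12 mm ridge, and a 45 mm post near the +x end.
- orange_gap (a point): Front mouth of the orange stand's gap, at its middle, where the blade enters: x points into the gap (as seat x), y across, 40 mm above the bench; 63 mm to -x and 12.5 mm to +y of the seat point. Gap 12 mm wide, over the ridge (top 22 mm above the bench), between the plate and the fixed clear back plate (75 mm above the bench), whose front edge stops the gauge's shoulder.
- green_seat (a point): Fixed white stand on a green base of 150 x 56 x 10 mm. Point: centre of its plate seat's floor, 10 mm above the bench; x along the seat, y across, z up. Seat 126 x 13 mm, open above; takes the plate upright, either way round. Above the floor: posts 48 mm high on the -y side, end lips 14 mm; on the +y side a 12 mm ridge, and a 45 mm post near the +x end.
- green_gap (a point): Front mouth of the green stand's gap, at its middle, where the blade enters: x points into the gap (as seat x), y across, 40 mm above the bench; 63 mm to -x and 12.5 mm to +y of the seat point. Gap 12 mm wide, over the ridge (top 22 mm above the bench), between the plate and the fixed clear back plate (75 mm above the bench), whose front edge stops the gauge's shoulder.
- purple_seat (a point): Fixed white stand on a purple base of 150 x 56 x 10 mm. Point: centre of its plate seat's floor, 10 mm above the bench; x along the seat, y across, z up. Seat 126 x 13 mm, open above; takes the plate upright, either way round. Above the floor: posts 48 mm high on the -y side, end lips 14 mm; on the +y side a 12 mm ridge, and a 45 mm post near the +x end.
- purple_gap (a point): Front mouth of the purple stand's gap, at its middle, where the blade enters: x points into the gap (as seat x), y across, 40 mm above the bench; 63 mm to -x and 12.5 mm to +y of the seat point. Gap 12 mm wide, over the ridge (top 22 mm above the bench), between the plate and the fixed clear back plate (75 mm above the bench), whose front edge stops the gauge's shoulder.
- beaker: Glass beaker, 68 mm across and 85 mm high, a bystander; body origin at the centre of its underside.
- dish: Closed amber dish, 92 mm across, 16 mm high, a bystander; body origin at the centre of its underside.
- phone: Black telephone lying flat, 150 x 72 x 9 mm, a bystander; body origin at the centre of its underside.
Mind the look-alikes: they are no part of the job. Leave any turquoise or white look-alike of the part that bears blue_plate_c alone.

How it is judged:
On the way, in this order (a step that is already met when the one before it is completed fails the run):
1. all coloured plates present stand seated in the stands of their colours (x of blue_plate_c in the frame of blue_seat between -0.007 and 0.007 m and y of blue_plate_c in the frame of blue_seat between -0.007 and 0.007 m and z of blue_plate_c in the frame of blue_seat between 0.033 and 0.042 m and angle between each of blue_plate_c, orange_plate_c, green_plate_c, purple_plate_c's own z axis and vertical below 0.15 rad and angle between the x axis of blue_plate_c and the x axis of blue_seat, either way round below 0.12 rad and x of orange_plate_c in the frame of orange_seat between -0.007 and 0.007 m and y of orange_plate_c in the frame of orange_seat between -0.007 and 0.007 m and z of orange_plate_c in the frame of orange_seat between 0.033 and 0.042 m and angle between the x axis of orange_plate_c and the x axis of orange_seat, either way round below 0.12 rad and x of green_plate_c in the frame of green_seat between -0.007 and 0.007 m and y of green_plate_c in the frame of green_seat between -0.007 and 0.007 m and z of green_plate_c in the frame of green_seat between 0.033 and 0.042 m and angle between the x axis of green_plate_c and the x axis of green_seat, either way round below 0.12 rad and x of purple_plate_c in the frame of purple_seat between -0.007 and 0.007 m and y of purple_plate_c in the frame of purple_seat between -0.007 and 0.007 m and z of purple_plate_c in the frame of purple_seat between 0.033 and 0.042 m and angle between the x axis of purple_plate_c and the x axis of purple_seat, either way round below 0.12 rad), for 0.3 s.
2. the gauge's blade is fully in the gap behind the blue plate (horizontal distance between gauge_tip and blue_plate_c below 0.03 m and (y of gauge_tip in the frame of blue_plate_c between 0.006 and 0.022 m or y of gauge_tip in the frame of blue_plate_c between -0.022 and -0.006 m) and z of gauge_tip in the frame of blue_plate_c between -0.025 and 0.02 m), for 0.5 s.
3. the gauge's blade is fully in the gap behind the orange plate (horizontal distance between gauge_tip and orange_plate_c below 0.03 m and (y of gauge_tip in the frame of orange_plate_c between 0.006 and 0.022 m or y of gauge_tip in the frame of orange_plate_c between -0.022 and -0.006 m) and z of gauge_tip in the frame of orange_plate_c between -0.025 and 0.02 m), for 0.5 s.
4. the gauge's blade is fully in the gap behind the green plate (horizontal distance between gauge_tip and green_plate_c below 0.03 m and (y of gauge_tip in the frame of green_plate_c between 0.006 and 0.022 m or y of gauge_tip in the frame of green_plate_c between -0.022 and -0.006 m) and z of gauge_tip in the frame of green_plate_c between -0.025 and 0.02 m), for 0.5 s.
5. the gauge's blade is fully in the gap behind the purple plate (horizontal distance between gauge_tip and purple_plate_c below 0.03 m and (y of gauge_tip in the frame of purple_plate_c between 0.006 and 0.022 m or y of gauge_tip in the frame of purple_plate_c between -0.022 and -0.006 m) and z of gauge_tip in the frame of purple_plate_c between -0.025 and 0.02 m), for 0.5 s.
At the end, for the whole second after the job is handed in: Every coloured plate present is fully down in the seat of its colour (within 7 mm, 4 mm in height, 0.15 rad of upright), the grey spare still leans on the upstand (0.08 to 0.6 rad), and the gauge stands upright on its mat, foot centre within 28 mm of the mat centre (all of step 1 and angle between spare_plate_c's own z axis and vertical between 0.08 and 0.6 rad and horizontal distance between gauge_foot and mat_c below 0.028 m and angle between gauge_foot's own z axis and vertical below 0.08 rad and height (world z) of gauge_foot below 0.008 m); the robot touches nothing.
It fails at once if a plate of the stack is toppled (more than about 55 degrees from upright) (angle between any of blue_plate_c, orange_plate_c, green_plate_c, purple_plate_c, spare_plate_c's own z axis and vertical above 0.95 rad).
It fails at once if the spare plate is dragged more than 50 mm from its place (distance of spare_plate_c from where it was at the start of the episode above 0.05 m).
It fails at once if a bystander (beaker, dish, phone) is pushed more than 30 mm (distance of any of beaker, dish, phone from where it was at the start of the episode above 0.03 m).
Of blue_plate, orange_plate, green_plate, purple_plate only 3 to 4 are there at a start; the rules pass over those that are not, and their reading is None.
At some moment in a run one of gauge may be knocked a few centimetres aside while the robot is not near it.
It also fails if it takes over 210 s, if anything falls off the work surface, if the arm or the gripper's body presses on something with over 40 N, if the wrist force passes 120 N, or if a joint passes its speed limit or range.

ROBOT

A 7-joint arm with a two-finger parallel gripper is mounted at the origin on the work surface. World frame = base frame: x ahead of the robot, y to its left, z up, the work surface at z = 0. Lengths are in m, angles in rad, forces in N, time in s.
With the tool pointing down it reaches from about 0.4 to 0.85 m from the base axis. Payload 4.5 kg.
Tool frame: the origin (TCP) lies midway between the tips of the shut fingers; the grasp point (between the pads) lies 19 mm behind it; x points along the fingers, z is the direction in which the jaws open and shut, and the axes are right-handed (so a half turn about x gives the same grasp; the last joint's range is limited). The gripper opens to 85 mm and grips with 20 to 120 N. Pads are 22 mm wide; open, the fingers measure 114 mm over their backs; the gripper's body (76 mm by 85 mm) begins 54 mm behind the grasp point. The pads swing forward as they close: fully open they stand 13 mm farther back than shut.
Start: joints at [0.034, 0.689, -0.195, 1.565, 0.157, 0.902, -0.215], TCP at [0.625, 0, 0.231] pointing down, gripper open.
Joint ranges: [-3.01, 3.01], [-0.46, 2.08], [-1.47, 1.51], [0.13, 2.56], [-1, 4.14], [0.04, 2.09], [-2.66, 2.66]. Speed limits (rad/s): [2.57, 2.57, 3.14, 3.14, 3.14, 3.14, 3.14].

INTERFACE

Orientations are given as a unit quaternion [w, x, y, z].
In Python, from cell import arm, optics gives the robot as it stands.
- The arm moves only by the shell command python3 -m handwheel 'ROWS' [FORCE]. ROWS is text: rows parted by semicolons, each of 5 numbers parted by spaces: the shift along the tool's x, y, z in units of 40 mm (1.0 is 40 mm), then the turn about the tool's x in units of 5 degrees (1.0 is 5 degrees), then the finger opening in mm, from 0 to 85.4. In form: dx dy dz roll gripper; .... A call has 1 to 12 rows; each row is the pose to reach, as a shift and turn from the pose measured when the call began, along the tool's axes at that moment; what a row does not reach only later rows make up. A row lasts 1/8 s, in which the tool goes at most 62.5 mm and 10.7 degrees, less where a joint would pass 70% of its speed; a pose out of reach is approached as far as the arm can. A call with a gripper value outside its range is refused whole. The fingers move at their own pace and stop on an object; FORCE is the grip in N (left out, the last holds). Time passes only in rows, so rows that repeat a pose let the fingers close. It gives the time, the measured TCP pose, the force and the opening at its end, in the units of the state.
- arm.observe(): the state, without advancing time (a new reading comes with each control period).
- optics.read_camera(name): name is "scene" or "side" or "wrist"; returns the picture (420x560x3 uint8, blue, green, red); there is no depth.
- optics.get_calibration(name): a dict with "intrinsics" (3x3 intrinsics, pixels), "k1" (the pictures are not rectified: a ray, as slopes to the right and down, at radius r is drawn at 1 + k1 r^2 times it, then the intrinsics apply), "cam_to_world" (4x4, takes a point from camera to world coordinates). Camera axes: x right, y down, z forward; pixel columns grow to the right and rows downward; lengths in m; the calibration is good to about 2 mm. A picture is of the moment at which its call begins: read the wrist's pose just before it. get_calibration takes no time and is no camera call; for the wrist camera it gives the pose at the moment of the call.
- arm.job_done(): hands the job in, once; it reports no verdict.
The state is a dict: "time_s": time; "joint_pos": joint angles; "joint_vel": joint speeds; "joint_torque": joint torques, N m; "position": TCP position; "orientation": TCP orientation; "contact_force": force on the tool from outside, world axes, zero at the start; "wrist_torque": the same for the moment, N m; "finger_gap": opening from 0.0 (shut) to 1.0 (fully open).
Only numpy, scipy, OpenCV 4.12 (cv2) and the standard library are available. Lean on these libraries where they do the work, as an engineer would, in place of code of your own. Each camera call takes 0.05 s, during which the arm holds its last target. There are 200 camera calls.

## Working session

There is one attempt and no reset: what is moved stays moved. The work goes in short steps, Python scripts to look and compute and a shell command to move; the robot and the scene stay as the last step left them, time stands still between calls to the robot, and variables do not carry over. Pictures are saved under pics/ and viewed, about 12 in all and at most 16, crops included, and the job is handed in when it is done.

```bash
ls; mkdir -p pics; cat > h.py <<'E'
import numpy as np, cv2
from cell import arm, optics
from scipy.spatial.transform import Rotation as R
def rot(q): return R.from_quat([q[1],q[2],q[3],q[0]]).as_matrix()
def snap(n,f):
    c=optics.get_calibration(n); im=np.asarray(optics.read_camera(n)); cv2.imwrite(f'pics/{f}.png',im); np.savez(f'pics/{f}.npz',K=c["intrinsics"],k1=c["k1"],T=c["cam_to_world"]); return im
def load(f):
    d=np.load(f'pics/{f}.npz'); return d['K'],float(d['k1']),d['T']
def ray(f,u,v):
    K,k1,T=load(f); d=np.array([(u-K[0,2])/K[0,0],(v-K[1,2])/K[1,1]]); p=d.copy()
    for _ in range(20): p=d/(1+k1*(p@p))
    return T[:3,3],T[:3,:3]@np.array([p[0],p[1],1])
def onz(f,u,v,z):
    o,d=ray(f,u,v); return o+d*(z-o[2])/d[2]
def proj(f,P):
    K,k1,T=load(f); c=T[:3,:3].T@(np.asarray(P)-T[:3,3]); p=c[:2]/c[2]; p=p*(1+k1*(p@p)); return K[0,0]*p[0]+K[0,2],K[1,1]*p[1]+K[1,2]
def tri(f1,p1,f2,p2):
    o1,d1=ray(f1,*p1);o2,d2=ray(f2,*p2)
    s=np.linalg.lstsq(np.c_[d1,-d2],o2-o1,rcond=None)[0]; a=o1+d1*s[0];b=o2+d2*s[1]; return (a+b)/2,np.linalg.norm(a-b)
E
python3 - <<'E'
from h import *
print(arm.observe())
for n in("scene","side","wrist"):
    im=snap(n,n+'0'); c=load(n+'0'); print(n,c[0].round(1).tolist(),c[1],c[2].round(3).tolist())
E
```

```text
pics
{'time_s': 0.0, 'joint_pos': array([ 0.03376968,  0.69001794, -0.19455956,  1.56642613,  0.15733434,
        0.90246945, -0.21510272]), 'joint_vel': array([-0.00041272,  0.0006935 ,  0.00114341, -0.00013618,  0.00167862,
       -0.00024046,  0.00012865]), 'joint_torque': array([ 1.13546095e-03, -5.39627159e+01, -1.26661520e+00, -1.58547074e+01,
        9.07521317e-03,  9.41080711e-03,  5.53111545e-05]), 'position': array([ 6.24313761e-01, -1.58417234e-05,  2.30442145e-01]), 'orientation': array([ 7.06428702e-01, -1.10323128e-04,  7.07784202e-01,  1.59599714e-05]), 'contact_force': array([-0.85649931, -0.15884706,  1.11795301]), 'wrist_torque': array([ 0.0062136 , -0.00387289,  0.05917815]), 'finger_gap': 0.9970337847085214}
scene [[438.9, 0.0, 279.6], [0.0, 438.9, 203.9], [0.0, 0.0, 1.0]] -0.01908665528954071 [[-0.019, 0.679, -0.733, 1.277], [1.0, 0.008, -0.018, -0.015], [-0.007, -0.734, -0.679, 0.791], [0.0, 0.0, 0.0, 1.0]]
side [[511.8, 0.0, 285.7], [0.0, 511.8, 200.3], [0.0, 0.0, 1.0]] -0.10810827708085882 [[0.969, -0.18, 0.17, 0.333], [-0.248, -0.717, 0.652, -0.831], [0.004, -0.674, -0.739, 0.994], [0.0, 0.0, 0.0, 1.0]]
wrist [[349.9, 0.0, 277.7], [0.0, 349.9, 213.0], [0.0, 0.0, 1.0]] -0.05888360274427908 [[1.0, -0.0, -0.002, 0.624], [-0.001, -0.965, -0.261, 0.065], [-0.002, 0.261, -0.965, 0.374], [0.0, 0.0, 0.0, 1.0]]
```

View pics/scene0.png

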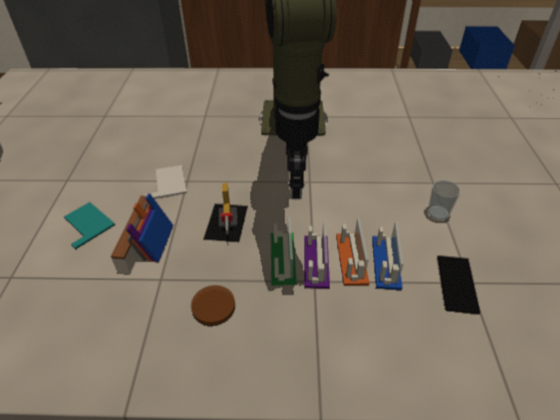

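View pics/side0.png

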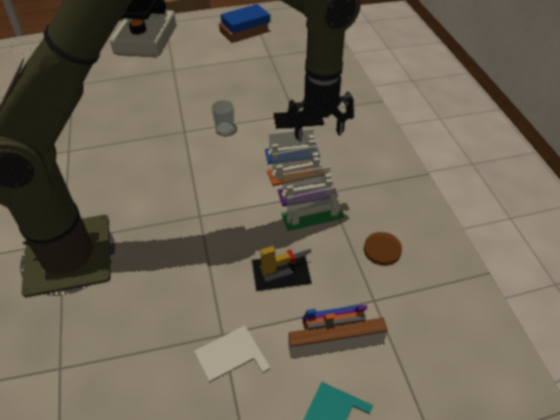

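```bash
python3 - <<'E'
from h import *
a=cv2.imread('pics/scene0.png');b=cv2.imread('pics/side0.png')
def c(im,x,y): return cv2.resize(im[y:y+75,x:x+100],(400,300),interpolation=cv2.INTER_CUBIC)
def g(i): return np.clip(i*1.5,0,255).astype(np.uint8)
o=np.vstack([np.hstack([c(a,95,190),c(b,290,285)]),np.hstack([cv2.resize(a[215:290,265:405],(400,300)),cv2.resize(b[125:230,255:395],(400,300))])])
cv2.imwrite('pics/comp.png',g(o))
E
```

```text
(no output)
```

View pics/comp.png

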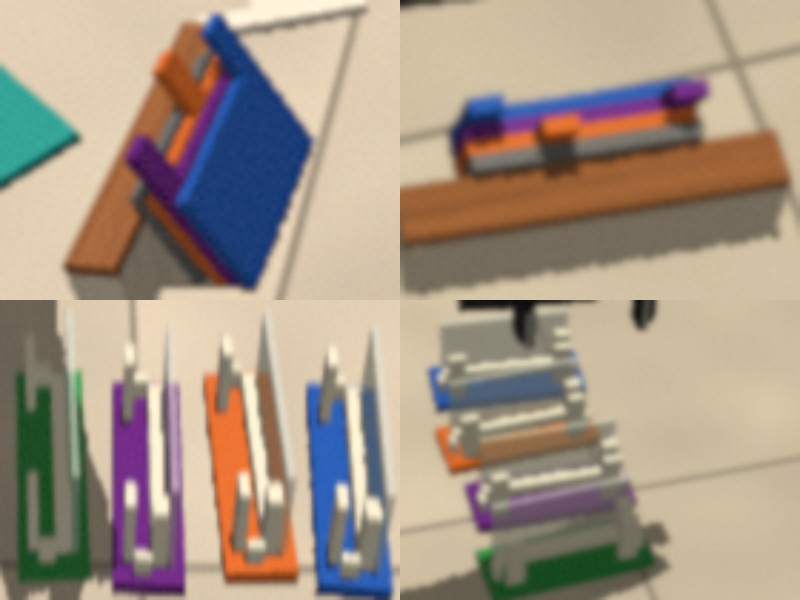

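```bash
python3 - <<'E'
from h import *
for n,u,v,z in [("blue seat",388,262,.01),("orange",352,258,.01),("purple",316,262,.01),("green",283,258,.01),("mat",226,222,.003),("gauge post top",226,187,.09),("upstand far",145,200,.06),("upstand near",122,256,.06),("bluetab top",149,197,.1),("blue bottom L",158,260,0),("blue bottom R",172,237,0),("dish",213,305,.01),("phone",458,283,.01),("beaker",440,213,.0)]:
    print(n,onz('scene0',u,v,z).round(3))
print(tri('scene0',(148.5,195.5),'side0',(311,312))) 
E
python3 -m handwheel '0.5 -1 0 0 85; 0.5 -2 0 0 85; 0.5 -3 0 0 85; 0.5 -4 0 0 85; 0.5 -5 0 0 85; 0.5 -5 0 0 85;0.5 -5 0 0 85'
python3 - <<'E'
from h import *
print(optics.get_calibration('wrist')['cam_to_world'].round(3).tolist())
snap('wrist','w1')
E
```

```text
blue seat [0.626 0.216 0.01 ]
orange [0.615 0.135 0.01 ]
purple [0.628 0.052 0.01 ]
green [ 0.617 -0.024  0.01 ]
mat [ 0.495 -0.17   0.003]
gauge post top [ 0.46  -0.166  0.09 ]
upstand far [ 0.477 -0.369  0.06 ]
upstand near [ 0.659 -0.375  0.06 ]
bluetab top [ 0.51  -0.343  0.1  ]
blue bottom L [ 0.619 -0.317  0.   ]
blue bottom R [ 0.546 -0.298  0.   ]
dish [ 0.748 -0.17   0.01 ]
phone [0.684 0.36  0.01 ]
beaker [0.453 0.381 0.   ]
(array([ 0.51062609, -0.34493534,  0.10347642]), np.float64(0.00417303805793512))
time_s: 1.02
position: [0.6244, -0.1991, 0.2103]
orientation: [0.706, 0.0, 0.708, 0.001]
contact_force: [-0.4, 0.9, 0.5]
finger_gap: 0.998
[[1.0, 0.0, -0.002, 0.624], [-0.0, -0.966, -0.26, -0.134], [-0.002, 0.26, -0.966, 0.354], [0.0, 0.0, 0.0, 1.0]]
```

View pics/w1.png

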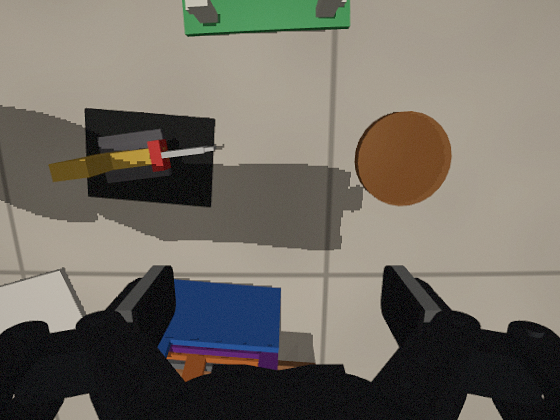

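```bash
python3 -m handwheel '-0.75 -0.3 -0.4 2 30; -0.75 -0.6 -0.8 4 30; -0.75 -0.9 -1.2 6 30; -0.75 -1.2 -1.6 8 30; -0.75 -1.5 -2 10 30; -0.75 -1.8 -2.4 12 30; -0.75 -2.1 -2.8 14 30; -0.75 -2.4 -3.1 16 30; -0.75 -2.5 -3.1 18 30; -0.75 -2.5 -3.1 18 30;-0.75 -2.5 -3.1 18 30;-0.75 -2.5 -3.1 18 30'
python3 - <<'E'
from h import *
print(arm.observe()['joint_pos'].round(2),optics.get_calibration('wrist')['cam_to_world'].round(3).tolist())
snap('wrist','w2')
E
```

```text
time_s: 2.58
position: [0.5012, -0.2977, 0.2405]
orientation: [0.5, 0.499, 0.502, -0.499]
contact_force: [-0.0, 0.0, 1.1]
finger_gap: 0.35
[ 0.33  0.63  0.22  1.7  -0.17  0.84 -0.94] [[0.004, -0.965, -0.263, 0.567], [-1.0, -0.005, 0.001, -0.298], [-0.002, 0.263, -0.965, 0.384], [0.0, 0.0, 0.0, 1.0]]
```

View pics/w2.png

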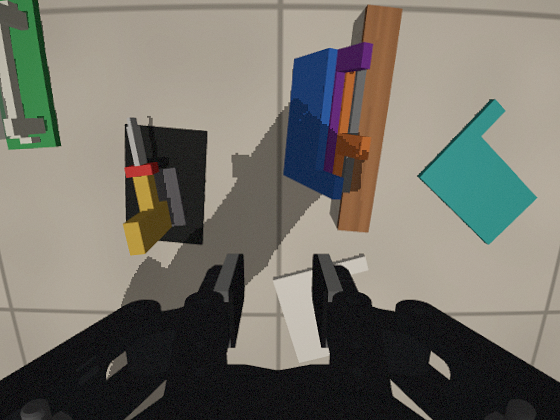

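```bash
python3 - <<'E'
from h import *
a=cv2.imread('pics/w2.png')[20:220,270:410]
cv2.imwrite('pics/w2c.png',np.clip(cv2.resize(a,None,fx=4,fy=3,interpolation=cv2.INTER_CUBIC)*2.0,0,255).astype(np.uint8))
E
```

```text
(no output)
```

View pics/w2c.png

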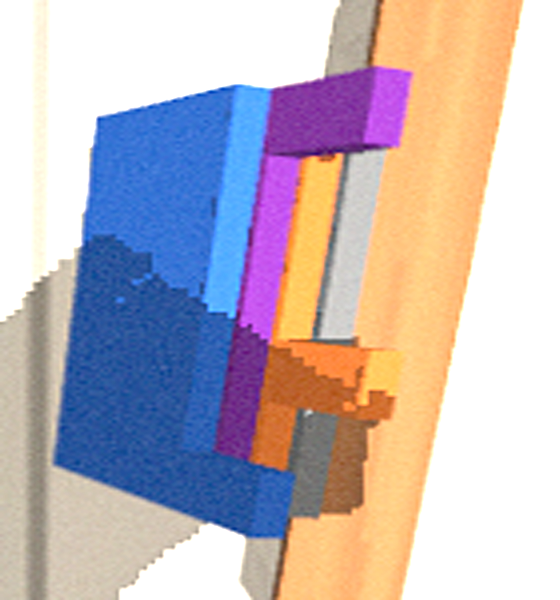

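```bash
python3 - <<'E'
from h import *
P=lambda c:(270+c[0]/4,20+c[1]/3)
b1=onz('w2',*P((97,117)),.003);b2=onz('w2',*P((55,465)),.003);print('bottom',b1,b2,'len',np.linalg.norm(b1-b2),'yaw',np.arctan2(*(b1-b2)[[1,0]]))
for t in(.2,.25,.3,.35,.4,.45):
    z=.003+.075*np.cos(t); a=onz('w2',*P((238,85)),z);c=onz('w2',*P((185,447)),z)
    n='front face top';print(t,a.round(4),c.round(4),'dy expected',-.075*np.sin(t),'got',(a-b1)[1].round(4))
for n,c in(("blue",(270,507)),("orange",(378,383)),("purple",(388,108))):
    for z in(.1,.105,.11): print(n,z,onz('w2',*P(c),z).round(4))
for n,p,q in(("up top",(370,5),(337,231)),): print(onz('w2',*p,.06),onz('w2',*q,.06))
E
```

```text
bottom [ 0.62599783 -0.31401223  0.003     ] [ 0.50663859 -0.30429147  0.003     ] len 0.11975442115093769 yaw -0.08126191281729325
0.2 [ 0.6232 -0.3397  0.0765] [ 0.5238 -0.3318  0.0765] dy expected -0.01490019980962959 got -0.0257
0.25 [ 0.6233 -0.3398  0.0757] [ 0.5237 -0.3318  0.0757] dy expected -0.01855529694408922 got -0.0258
0.3 [ 0.6235 -0.34    0.0747] [ 0.5235 -0.332   0.0747] dy expected -0.022164015499600464 got -0.0259
0.35 [ 0.6237 -0.3401  0.0735] [ 0.5234 -0.3321  0.0735] dy expected -0.02571733555915885 got -0.0261
0.4 [ 0.624  -0.3403  0.0721] [ 0.5232 -0.3322  0.0721] dy expected -0.029206375673148786 got -0.0263
0.45 [ 0.6242 -0.3405  0.0705] [ 0.523  -0.3324  0.0705] dy expected -0.03262241505834226 got -0.0265
blue 0.1 [ 0.5106 -0.3473  0.1   ]
blue 0.105 [ 0.5116 -0.3465  0.105 ]
blue 0.11 [ 0.5126 -0.3456  0.11  ]
orange 0.1 [ 0.5446 -0.3675  0.1   ]
orange 0.105 [ 0.545  -0.3663  0.105 ]
orange 0.11 [ 0.5454 -0.3651  0.11  ]
purple 0.1 [ 0.6138 -0.3653  0.1   ]
purple 0.105 [ 0.613  -0.3641  0.105 ]
purple 0.11 [ 0.6122 -0.363   0.11  ]
[ 0.66133101 -0.37508568  0.06      ] [ 0.46104542 -0.35577696  0.06      ]
```

```bash
python3 -m handwheel '1 0.25 1.05 1 36; 2 0.25 1.05 1 36; 3 0.25 1.05 1 36; 3.4 0.25 1.05 1 36;3.7 0.25 1.05 1 36; 4 0.25 1.05 1 36; 4 0.25 1.05 1 36; 4 0.25 1.05 1 36' 40
python3 - <<'E'
from h import *
a=snap('wrist','w3');b=snap('side','s3')
cv2.imwrite('pics/c3.png',np.hstack([cv2.resize(a[130:420,180:400],(440,580)),cv2.resize(b[260:360,270:330],(348,580))]))
E
```

```text
time_s: 3.62
position: [0.5115, -0.3399, 0.0812]
orientation: [0.478, 0.521, 0.479, -0.52]
contact_force: [-0.0, -0.1, 0.5]
finger_gap: 0.423
```

View pics/c3.png

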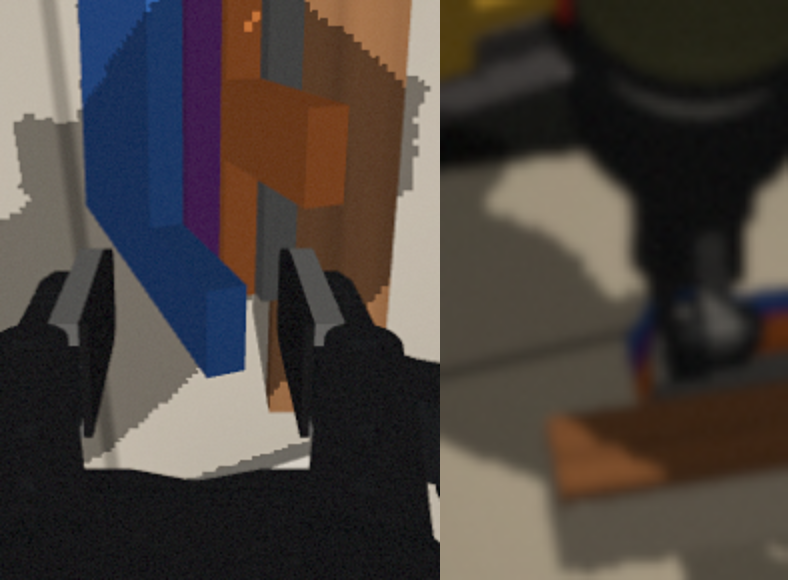

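```bash
python3 -m handwheel '0 0 -0.1 0 30; 0 0 -0.25 0 28; 0 0 -0.4 0 25; 0 0 -0.55 0 22; 0 0 -0.65 0 20; 0 0 -0.75 0 17; 0 0 -0.8 0 14; 0.05 0 -0.8 0 8; 0.05 0 -0.8 0 0;0.05 0 -0.8 0 0;0.05 0 -0.8 0 0;0.05 0 -0.8 0 0' 40
python3 - <<'E'
from h import *
a=snap('wrist','w4');b=snap('scene','s4')
cv2.imwrite('pics/c4.png',np.hstack([cv2.resize(a[130:420,180:400],(440,580)),cv2.resize(b[190:270,110:160],(360,580))]))
E
```

```text
time_s: 5.22
position: [0.5144, -0.3077, 0.0796]
orientation: [0.478, 0.521, 0.479, -0.52]
contact_force: [-0.4, 2.0, 5.1]
finger_gap: 0.086
```

View pics/c4.png

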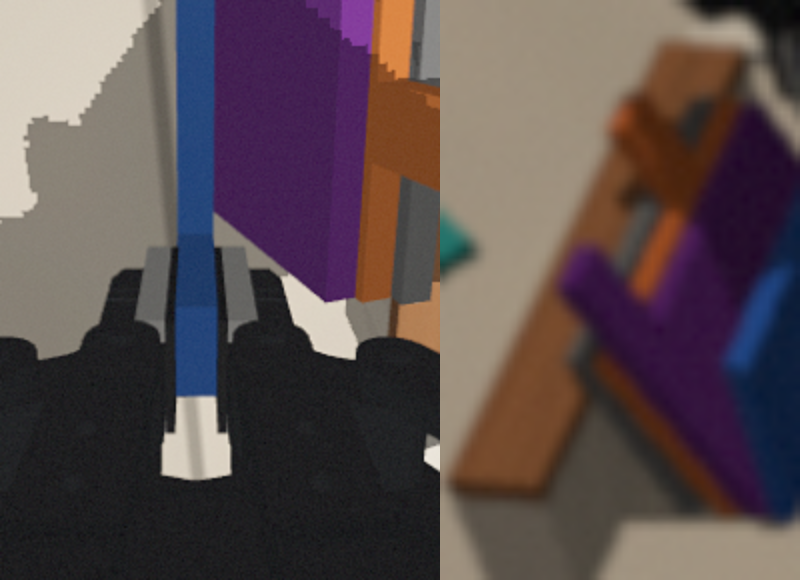

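```bash
python3 -m handwheel '-0.3 0 0 0 0; -0.8 0 0 0 0; -1.5 0 0 0 0; -2.2 0 0 0 0; -3 0 0 0 0; -3.7 0 0 0 0;-3.7 0 0 0 0' && python3 -m handwheel '0 0 -0.5 0 0; 0 0.05 -1.5 0 0;0 0.1 -2.75 0 0; 0 0.15 -4 0 0; 0 0.2 -5.25 0 0; 0 0.25 -6.5 0 0; 0 0.3 -7.75 -0.3 0; 0 0.35 -9 -0.6 0; 0 0.38 -10.25 -1 0; 0 0.38 -11.5 -1 0; 0 0.38 -12.7 -1 0; 0 0.38 -13.2 -1 0' && python3 -m handwheel '0 0 0 0 0;0 0 0 0 0'
python3 - <<'E'
from h import *
a=snap('wrist','w5');snap('scene','s5');snap('side','d5')
print(load('w5')[2].round(3).tolist())
E
```

```text
time_s: 6.2
position: [0.5154, -0.3093, 0.2301]
orientation: [0.48, 0.521, 0.477, -0.52]
contact_force: [-0.5, -0.3, -1.2]
finger_gap: 0.086
time_s: 7.7
position: [0.5722, 0.2211, 0.2279]
orientation: [0.503, 0.498, 0.502, -0.497]
contact_force: [0.3, 0.0, -1.3]
finger_gap: 0.088
time_s: 7.95
position: [0.5714, 0.2194, 0.2273]
orientation: [0.502, 0.497, 0.502, -0.498]
contact_force: [-0.4, -0.1, -1.0]
finger_gap: 0.089
[[0.008, -0.965, -0.262, 0.637], [-1.0, -0.007, -0.003, 0.22], [0.001, 0.262, -0.965, 0.371], [0.0, 0.0, 0.0, 1.0]]
```

View pics/w5.png

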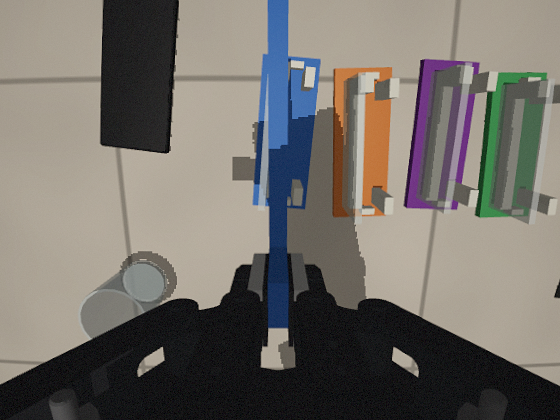

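```bash
python3 - <<'E'
from h import *
a=cv2.imread('pics/w5.png')
o=np.hstack([cv2.resize(a[50:225,x:x+75],None,fx=3.4,fy=3.4,interpolation=cv2.INTER_CUBIC) for x in(248,325,403)])
cv2.imwrite('pics/c5.png',np.clip(o*1.4,0,255).astype(np.uint8)); print(o.shape)
E
```

```text
(595, 765, 3)
```

View pics/c5.png

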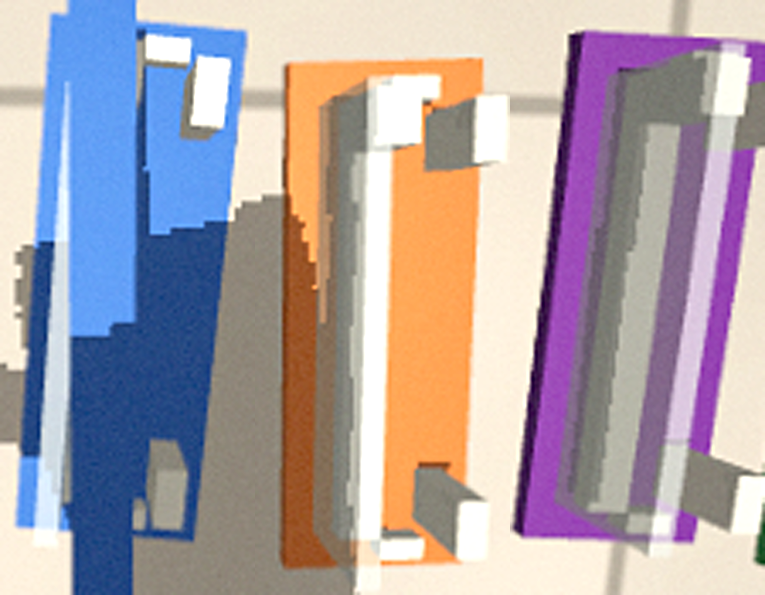

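```bash
python3 - <<'E'
from h import *
off={'b':(248,0),'o':(325,255),'p':(403,510)}
def P(s,c,z): o=off[s]; return onz('w5',o[0]+(c[0]-o[1])/3.4,50+c[1]/3.4,z)[:2]
C={'b':[(50,15),(247,32),(195,540),(18,525)],'o':[(287,65),(483,60),(468,563),(283,568)],'p':[(587,35),(775,48),(693,543),(522,533)]}
F={'b':[('lip+x l',(146,40),.024),('lip+x r',(190,42),.024),('post+x in top',(197,90),.058),('post-x in top',(154,500),.058)],
'o':[('lip-x l',(380,548),.024),('lip-x r',(423,546),.024),('post+x in top',(476,128),.058),('post+x in base',(425,140),.01),('post-x in top',(452,528),.058),('post-x in base',(414,490),.01),('lip-x inner',(400,535),.024)],
'p':[('post-x in top',(737,502),.058),('post-x in base',(688,475),.01),('lip-x l',(617,520),.024),('lip-x r',(668,522),.024)]}
for s in 'bop':
    q=[P(s,c,.01) for c in C[s]]; c=np.mean(q,0)
    d=(q[0]+q[1]-q[2]-q[3])/2; y=np.arctan2(d[1],d[0]); Rm=np.array([[np.cos(y),np.sin(y)],[-np.sin(y),np.cos(y)]])
    print(s,'base c',c.round(4),'yaw',y.round(4),'len',np.linalg.norm(d).round(4),'w',np.linalg.norm((q[0]+q[3]-q[1]-q[2])/2).round(4), 'edges',[np.arctan2(*(a-b)[::-1]).round(3) for a,b in((q[0],q[3]),(q[1],q[2]))])
    for n,p,z in F[s]: print('  ',n,(Rm@(P(s,p,z)-c)).round(4))
E
```

```text
b base c [0.6207 0.2114] yaw -0.0709 len 0.1493 w 0.0558 edges [np.float64(-0.069), np.float64(-0.072)]
   lip+x l [0.068  0.0007]
   lip+x r [ 0.0685 -0.0113]
   post+x in top [ 0.0522 -0.0121]
   post-x in top [-0.0526 -0.0107]
o base c [0.6109 0.1328] yaw 0.0461 len 0.1497 w 0.0577 edges [np.float64(0.038), np.float64(0.054)]
   lip-x l [-0.0653  0.0022]
   lip-x r [-0.0652 -0.0109]
   post+x in top [ 0.0526 -0.0118]
   post+x in base [ 0.0531 -0.0119]
   post-x in top [-0.051  -0.0093]
   post-x in base [-0.0509 -0.0114]
   lip-x inner [-0.0615 -0.0038]
p base c [0.6198 0.0498] yaw -0.0349 len 0.1481 w 0.0562 edges [np.float64(-0.034), np.float64(-0.036)]
   post-x in top [-0.0509 -0.012 ]
   post-x in base [-0.0527 -0.0225]
   lip-x l [-0.065   0.0047]
   lip-x r [-0.0649 -0.0113]
```

```bash
python3 - <<'E'
from h import *
a=cv2.imread('pics/w4.png'); print(a[225:345:3,277].tolist())
for f,t in(('w4',.0796),('w5',.2273)):
  for v in(247.5,328.5):
    for u in (270,287):print(f,u,v,onz(f,u,v,t+.031).round(4))
# plate at x end far: scene / side view of held plate
for u,v in ((149,197),):pass
for n,P in(('slab +x top',(.5714+.051+.06,.2194,.2273-.005)),('slab -x bot',(.5714-.009,.2194,.2273-.08)),('slab +x bot',(.6824,.2194,.1473))): print(n,proj('s5',P),proj('d5',P))
b=cv2.imread('pics/s5.png')
c=cv2.imread('pics/d5.png')
cv2.imwrite('pics/c6.png',np.clip(1.6*np.hstack([cv2.resize(b[130:280,350:450],(400,600)),cv2.resize(c[30:180,250:350],(400,600))]),0,255).astype(np.uint8))
E
```

```text
[[124, 69, 34], [122, 68, 34], [122, 69, 37], [124, 73, 40], [124, 72, 40], [119, 67, 26], [124, 72, 41], [118, 66, 34], [105, 63, 34], [103, 59, 31], [103, 55, 26], [100, 55, 27], [101, 56, 25], [104, 59, 34], [105, 57, 30], [104, 60, 32], [104, 60, 32], [105, 65, 36], [103, 59, 30], [105, 63, 38], [123, 72, 40], [121, 71, 36], [120, 63, 29], [121, 64, 33], [121, 70, 37], [121, 68, 34], [125, 74, 42], [122, 69, 37], [119, 65, 30], [122, 70, 39], [121, 67, 37], [120, 68, 35], [121, 68, 35], [122, 70, 38], [123, 79, 59], [158, 172, 180], [150, 165, 175], [149, 163, 170], [149, 164, 171], [150, 163, 171]]
w4 270 247.5 [ 0.5376 -0.3077  0.1106]
w4 287 247.5 [ 0.5371 -0.3135  0.1106]
w4 270 328.5 [ 0.5058 -0.3048  0.1106]
w4 287 328.5 [ 0.5053 -0.3111  0.1106]
w5 270 247.5 [0.5945 0.2217 0.2583]
w5 287 247.5 [0.5945 0.2159 0.2583]
w5 270 328.5 [0.5626 0.2217 0.2583]
w5 287 328.5 [0.5627 0.2154 0.2583]
slab +x top (np.float64(412.8813994878018), np.float64(212.11799088111704)) (np.float64(314.9205607762832), np.float64(85.6104545751037))
slab -x bot (np.float64(394.81940837134607), np.float64(198.7810337742146)) (np.float64(270.16749136172535), np.float64(115.56328814536711))
slab +x bot (np.float64(405.3228904208936), np.float64(239.3775246597345)) (np.float64(313.679867015223), np.float64(108.82947694458777))
```

View pics/c6.png

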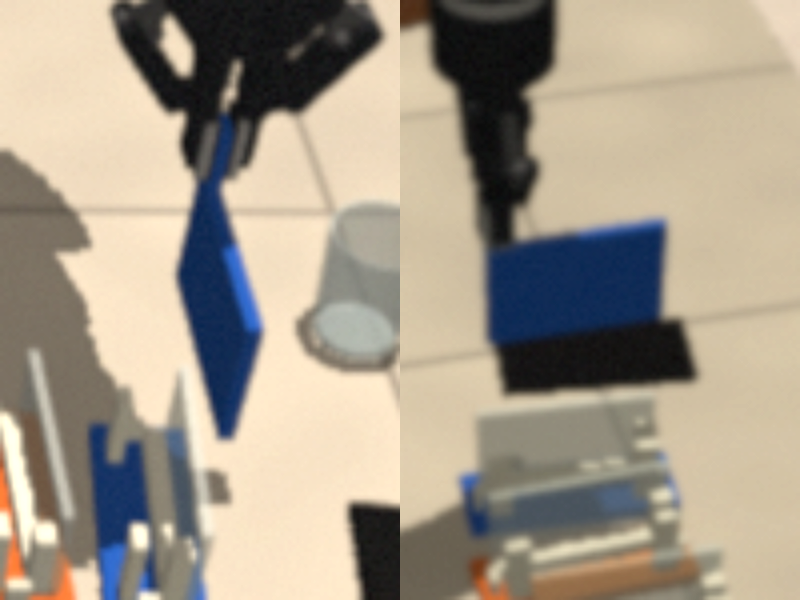

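```bash
python3 -m handwheel '0 -0.05 0.1 0.4 0; 0.5 -0.05 0.235 0.9 0; 1 -0.05 0.235 0.9 0; 1.5 -0.05 0.235 0.9 0; 2 -0.05 0.235 0.9 0;2.05 -0.05 0.235 0.9 0;2.05 -0.05 0.235 0.9 0;2.05 -0.05 0.235 0.9 0'
python3 - <<'E'
from h import *
a=snap('wrist','w7');print(load('w7')[2].round(3).tolist())
cv2.imwrite('pics/c7.png',np.clip(1.4*cv2.resize(a[0:300,180:380],None,fx=2.5,fy=2,interpolation=cv2.INTER_CUBIC),0,255).astype(np.uint8))
E
```

```text
time_s: 9.1
position: [0.5712, 0.2092, 0.147]
orientation: [0.482, 0.518, 0.481, -0.517]
contact_force: [1.0, -0.3, -0.7]
finger_gap: 0.085
[[-0.073, -0.963, -0.258, 0.636], [-0.997, 0.07, 0.019, 0.204], [-0.0, 0.259, -0.966, 0.291], [0.0, 0.0, 0.0, 1.0]]
```

View pics/c7.png

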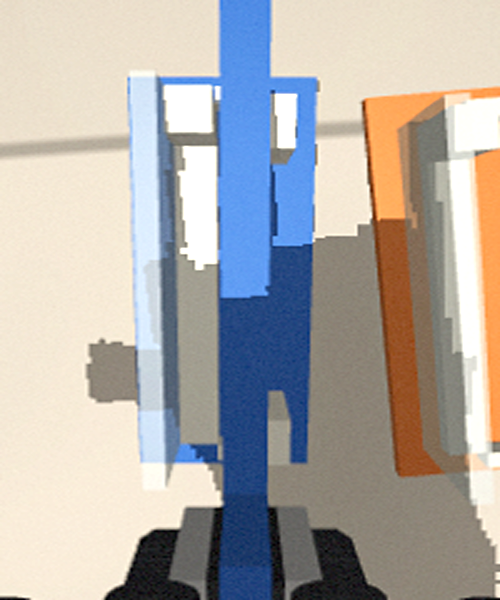

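```bash
python3 - <<'E'
from h import *
P=lambda c,z:onz('w7',180+c[0]/2.5,c[1]/2,z)[:2]
a,b=P((317,78),.01),P((306,463),.01); d=a-b; y=np.arctan2(d[1],d[0]); print('len',np.linalg.norm(d),'yaw',y)
X=d/np.linalg.norm(d);Y=np.array([-X[1],X[0]]); s=(a+b)/2+.023*Y; print('seat',s)
T=load('w7')[2]; t=np.array([.5712,.2092])
print('tool yaw',np.arctan2(T[0,0],-T[1,0]))
w=s-.051*X; e=w-t; print('target',w,'err along X,Y',e@X,e@Y)
print('post in top',[(P(c,.058)-s)@Y for c in((272,120),(297,100))], 'plate top edges',[(P((u,150),.147-.005)-s)@Y for u in(220,270)],[(P((u,450),.147-.005)-s)@Y for u in(220,270)])
E
```

```text
len 0.14999583090263266 yaw -0.0783437674794133
seat [0.62035007 0.20686681]
tool yaw -0.0729916518119202
target [0.56950651 0.21085825] err along X,Y -0.001818080597186161 0.001520625933705031
post in top [np.float64(-0.008427964224321674), np.float64(-0.01455425929641459)] plate top edges [np.float64(0.002247431964676353), np.float64(-0.005779155403449746)] [np.float64(0.0023278017225150946), np.float64(-0.006555406000342973)]
```

```bash
python3 -m handwheel '0 -0.045 -0.045 0 0; 0 -0.045 -0.045 0 0; 0.3 -0.045 -0.045 0 0; 0.6 -0.045 -0.045 0 0; 0.9 -0.045 -0.045 0 0; 1.1 -0.045 -0.045 0 0; 1.25 -0.045 -0.045 0 0;1.35 -0.045 -0.045 0 0;1.35 -0.045 -0.045 0 0;1.35 -0.045 -0.045 0 0'
```

```text
time_s: 10.4
position: [0.5699, 0.2113, 0.0933]
orientation: [0.482, 0.519, 0.481, -0.517]
contact_force: [-0.0, 0.5, -1.7]
finger_gap: 0.087
```

Free descent, no contact. Last 4 mm, then release.

```bash
python3 -m handwheel '0.05 0 0 0 0; 0.1 0 0 0 0; 0.1 0 0 0 0;0.1 0 0 0 0' && python3 -m handwheel '0 0 0 0 14;0 0 0 0 20;0 0 0 0 24;0 0 0 0 24; -0.5 0 0 0 24; -1.5 0 0 0 24; -2.5 0 0 0 24; -3.5 0 0 0 24;-3.5 0 0 0 24;-3.5 0 0 0 24'
python3 - <<'E'
from h import *
from h import snap
a=snap('wrist','w8');b=snap('scene','s8')
m=cv2.inRange(cv2.cvtColor(a,cv2.COLOR_BGR2HSV),(105,120,40),(125,255,255))
n,l,s,c=cv2.connectedComponentsWithStats(m)
print([x.tolist() for x in s if x[4]>100])
cv2.imwrite('pics/c8.png',np.clip(1.4*np.hstack([cv2.resize(a[60:420,180:380],(333,600)),cv2.resize(b[180:300,335:415],(400,600))]),0,255).astype(np.uint8))
E
```

```text
time_s: 10.9
position: [0.5702, 0.2114, 0.0897]
orientation: [0.482, 0.519, 0.481, -0.517]
contact_force: [-0.9, 0.2, 3.5]
finger_gap: 0.084
time_s: 12.15
position: [0.569, 0.2114, 0.2291]
orientation: [0.482, 0.518, 0.481, -0.517]
contact_force: [0.5, -0.1, -0.9]
finger_gap: 0.283
[[0, 0, 560, 420, 230913], [245, 55, 57, 164, 4287]]
```

View pics/c8.png

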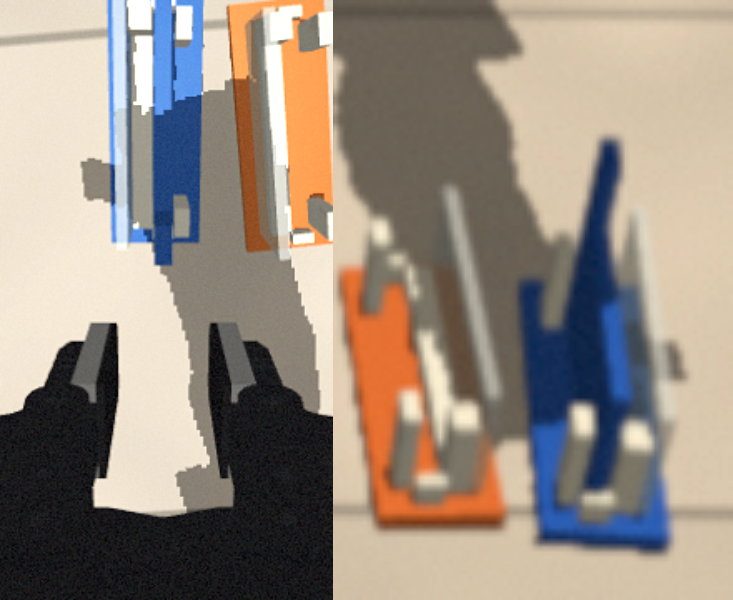

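```bash
python3 -m handwheel '0 0.1 1 0 36; 0 0.2 2.2 0 36; 0 0.22 3 0 36; 0 0.22 3 0 36;0 0.22 3 0 36'
cat > base.py <<'E'
from h import *
H={'o':((5,120,60),(14,255,255)),'p':((130,80,25),(155,255,255)),'b':((105,120,40),(125,255,255))}
def base(f,s,box=None):
    a=cv2.imread(f'pics/{f}.png'); m=cv2.inRange(cv2.cvtColor(a,cv2.COLOR_BGR2HSV),*H[s])
    if box: k=np.zeros_like(m);x0,y0,x1,y1=box;k[y0:y1,x0:x1]=255;m&=k
    m=cv2.morphologyEx(m,cv2.MORPH_OPEN,np.ones((3,3),np.uint8))
    n,l,st,_=cv2.connectedComponentsWithStats(m); k=[i for i in range(1,n) if st[i,4]>60]; vu=np.argwhere(np.isin(l,k))
    pts=np.array([onz(f,u,v,.01)[:2] for v,u in cv2.convexHull(vu[:,::1].astype(np.int32))[:,0]])
    (c,wh,ang)=cv2.minAreaRect((pts*1000).astype(np.float32))
    q=cv2.boxPoints((c,wh,ang))/1000; e=[q[1]-q[0],q[2]-q[1]]; X=max(e,key=np.linalg.norm); X=X/np.linalg.norm(X)*np.sign(X[0]);Y=np.array([-X[1],X[0]])
    c=np.array(c)/1000; print(s,'c',c.round(4),'dims',np.round(wh,1),'yaw',np.arctan2(X[1],X[0]).round(4)); 
    seat=c-.005*Y; print('  seat',seat.round(4),'-51',(seat-.051*X).round(4),'-17',(seat-.017*X).round(4),'+51',(seat+.051*X).round(4)); return c,X,Y
E
python3 - <<'E'
from base import *
snap('wrist','w9')
base('w9','o');base('w9','p')
T=load('w9')[2];print(T[:3,3])
E
```

```text
time_s: 12.88
position: [0.5684, 0.0921, 0.2276]
orientation: [-0.482, -0.517, -0.482, 0.517]
contact_force: [-0.3, 0.4, -0.4]
finger_gap: 0.423
o c [ 0.6363 -0.0214] dims [154.6 372.9] yaw -1.4129
  seat [ 0.6313 -0.0222] -51 [0.6233 0.0282] -17 [ 0.6286 -0.0054] +51 [ 0.6393 -0.0725]
p c [0.621  0.0512] dims [ 55.5 149.1] yaw -0.0215
  seat [0.6209 0.0462] -51 [0.5699 0.0473] -17 [0.6039 0.0466] +51 [0.6719 0.0451]
[0.63407176 0.0866943  0.37100664]
```

```bash
python3 - <<'E'
from base import *
for q in((.69,.17),(.69,.1),(.53,.17),(.53,.1)):print(np.round(proj('w9',(*q,.01))))
u=[proj('w9',(x,y,.01)) for x in(.51,.71) for y in(.095,.175)]
u=np.array(u); bx=(int(u[:,0].min()),max(0,int(u[:,1].min())),int(u[:,0].max()),int(u[:,1].max())); print(bx)
base('w9','o',bx)
# edge-wise lines on each side for both
for s,y0 in(('o',.133),('p',.05)):
    a=cv2.imread('pics/w9.png'); m=cv2.inRange(cv2.cvtColor(a,cv2.COLOR_BGR2HSV),*H[s]); L=[];Rr=[]
    c=int(proj('w9',(.62,y0,.01))[0])
    for v in range(30,420):
        us=np.flatnonzero(m[v,max(0,c-55):c+55])+max(0,c-55)
        if len(us)>5: L.append(onz('w9',us[0],v,.01)[:2]);Rr.append(onz('w9',us[-1]+1,v,.01)[:2])
    for n,l in(('L',L),('R',Rr)):
        l=np.array(l); l=l[(l[:,0]>.555)&(l[:,0]<.68)]
        for _ in range(4):
            p=np.polyfit(l[:,0],l[:,1],1); r=abs(np.polyval(p,l[:,0])-l[:,1]); l=l[r<max(.001,np.median(r)*2)]
        print(s,n,'yaw',p[0].round(4),'y at .62',np.polyval(p,.62).round(4),len(l))
E
```

```text
[188.  66.]
[260.  60.]
[208. 224.]
[273. 219.]
(180, 37, 278, 241)
o c [0.6119 0.1323] dims [149.9  55.4] yaw 0.0461
  seat [0.6121 0.1273] -51 [0.5611 0.125 ] -17 [0.5951 0.1265] +51 [0.663  0.1297]
o L yaw 0.0395 y at .62 0.1351 105
o R yaw 0.0376 y at .62 0.1051 125
p L yaw -0.0222 y at .62 0.0785 126
p R yaw -0.0288 y at .62 0.0229 100
```

```bash
python3 -m handwheel '0 0.2 0.7 0 36; 0 0.4 1.9 0 36; 0 0.6 3.1 0 36; 0 0.8 4.3 0 36; 0 1 5.5 0 36; 0 1.2 6.7 0 36; 0 1.4 7.9 0 36;0 1.52 9.1 0.2 36;0 1.52 9.96 0.2 36;0 1.52 9.96 0.2 36;0 1.52 9.96 0.2 36'
cat > tab.py <<'E'
from base import *
def tab(f,s):
    a=cv2.imread(f'pics/{f}.png'); m=cv2.inRange(cv2.cvtColor(a,cv2.COLOR_BGR2HSV),*H[s])
    m=cv2.morphologyEx(m,cv2.MORPH_OPEN,np.ones((3,3),np.uint8))
    n,l,st,_=cv2.connectedComponentsWithStats(m); print([x.tolist() for x in st[1:] if x[4]>80])
    return a,m
E
python3 - <<'E'
from tab import *
snap('wrist','w10');T=load('w10')[2];print(T[:3,3],np.arctan2(T[0,0],-T[1,0]))
a,m=tab('w10','p');tab('w10','o')
cv2.imwrite('pics/c10.png',np.clip(1.8*cv2.resize(a[20:270,240:430],None,fx=3.2,fy=2.4,interpolation=cv2.INTER_CUBIC),0,255).astype(np.uint8))
E
```

```text
time_s: 14.3
position: [0.6023, -0.3064, 0.2268]
orientation: [0.478, 0.521, 0.479, -0.52]
contact_force: [-0.0, 1.1, -0.3]
finger_gap: 0.422
[ 0.66783592 -0.31308221  0.37028165] -0.08533955328481208
[[290, 160, 66, 132, 4957]]
[[78, 0, 94, 99, 6752], [330, 120, 53, 173, 5004]]
```

View pics/c10.png

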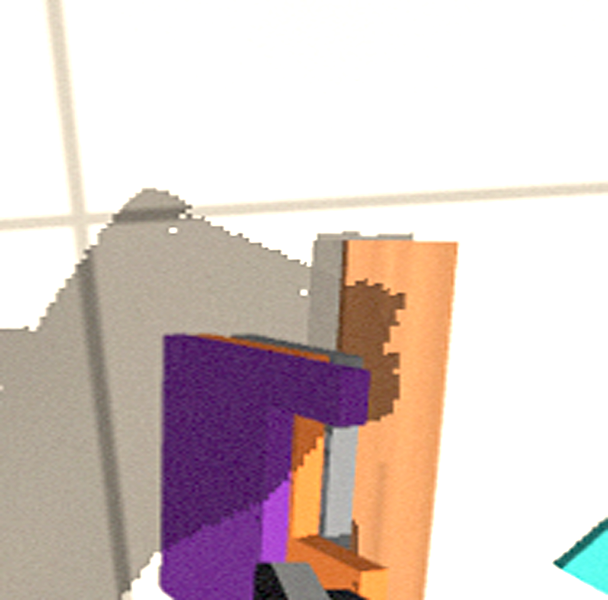

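```bash
python3 - <<'E'
from h import *
P=lambda c,z:onz('w10',240+c[0]/3.2,20+c[1]/2.4,z)
a=P((163,337),.003);b=P((160,590),.003);print('bottom',a,b,'yaw',np.arctan2(*(a-b)[[1,0]]))
for z in(.102,.106):
    print('tabtop',P((350,397),z).round(4),'back edge',P((370,372),z).round(4),P((366,415),z).round(4))
for z in (.0705,.0735): print('front top of slab',P((285,410),z),P((262,550),z))
E
```

```text
bottom [ 0.62427982 -0.32210548  0.003     ] [ 0.50551057 -0.31206104  0.003     ] yaw -0.08437027895961106
tabtop [ 0.6129 -0.3636  0.102 ] back edge [ 0.6207 -0.3687  0.102 ] [ 0.6066 -0.3673  0.102 ]
tabtop [ 0.6137 -0.3629  0.106 ] back edge [ 0.6214 -0.3679  0.106 ] [ 0.6075 -0.3665  0.106 ]
front top of slab [ 0.60307905 -0.35164212  0.0705    ] [ 0.54931265 -0.34254943  0.0705    ]
front top of slab [ 0.60372709 -0.35125624  0.0735    ] [ 0.55049875 -0.34225455  0.0735    ]
```

```bash
python3 -m handwheel '0.5 0.37 1.24 0 36; 1.5 0.37 1.24 0 36; 2.5 0.37 1.24 0 36; 3.0 0.37 1.24 0 36; 3.4 0.37 1.24 0 36; 3.63 0.37 1.24 0 36; 3.63 0.37 1.24 0 36; 3.63 0.37 1.24 0 36' 40 && python3 -m handwheel '0 0 -0.1 0 30; 0 0 -0.25 0 28; 0 0 -0.4 0 25; 0 0 -0.55 0 22; 0 0 -0.65 0 20; 0 0 -0.75 0 17; 0 0 -0.8 0 14; 0.05 0 -0.8 0 8; 0.05 0 -0.8 0 0;0.05 0 -0.8 0 0;0.05 0 -0.8 0 0;0.05 0 -0.8 0 0' 40
cat > held.py <<'E'
from base import *
import sys
def held(f,s,hz=None):
    o=arm.observe(); t=o['position']; print('tcp',t.round(4))
    a=cv2.imread(f'pics/{f}.png'); hsv=cv2.cvtColor(a,cv2.COLOR_BGR2HSV); m=cv2.inRange(hsv,*H[s])
    for u in (275,278,281):
        c=m[:,u]; r=np.flatnonzero(c); g=a[:,u].astype(int).sum(1)
        print(u,'mask v',r.min() if len(r) else None,r.max() if len(r) else None, [int(x) for x in g[235:345:4]])
    for v in (120,200,300,315):
        r=np.flatnonzero(m[v,240:320]);print('row',v,(240+r.min(),241+r.max()) if len(r) else None)
    return t
E
python3 - <<'E'
from held import *
snap('wrist','w11');held('w11','p')
E
```

```text
time_s: 15.35
position: [0.6137, -0.3567, 0.0828]
orientation: [0.478, 0.521, 0.479, -0.52]
contact_force: [-0.0, -0.3, -0.7]
finger_gap: 0.419
time_s: 16.85
position: [0.617, -0.3249, 0.0813]
orientation: [0.479, 0.522, 0.478, -0.519]
contact_force: [2.8, 0.8, 4.4]
finger_gap: 0.085
tcp [ 0.617  -0.3249  0.0812]
275 mask v 208 390 [115, 103, 137, 143, 121, 128, 135, 118, 119, 139, 138, 133, 121, 153, 158, 148, 150, 149, 150, 163, 147, 149, 157, 143, 148, 149, 159, 142]
278 mask v 208 369 [133, 117, 123, 131, 125, 117, 107, 120, 128, 136, 133, 131, 123, 146, 156, 131, 142, 152, 144, 160, 145, 152, 144, 140, 147, 135, 165, 144]
281 mask v 209 388 [135, 135, 131, 123, 119, 128, 138, 130, 118, 123, 125, 143, 122, 145, 144, 159, 170, 151, 151, 148, 149, 153, 131, 152, 140, 143, 164, 143]
row 120 None
row 200 None
row 300 (np.int64(245), np.int64(315))
row 315 (np.int64(268), np.int64(289))
```

```bash
python3 -m handwheel '-0.3 0 0 0 0; -0.8 0 0 0 0; -1.5 0 0 0 0; -2.2 0 0 0 0; -3 0 0 0 0; -3.7 0 0 0 0;-3.7 0 0 0 0' && python3 -m handwheel '0 0.1 -0.5 0 0; 0 0.2 -1.5 0 0;0 0.3 -2.75 0 0; 0 0.4 -4 -0.2 0; 0 0.5 -5.25 -0.4 0; 0 0.58 -6.5 -0.5 0; 0 0.58 -7.75 -0.69 0; 0 0.58 -8.7 -0.69 0; 0 0.58 -9.3 -0.69 0; 0 0.58 -9.3 -0.69 0; 0 0.58 -9.3 -0.69 0; 0 0.58 -9.3 -0.69 0'
python3 - <<'E'
from held import *
print('w11 tab +x edge',[onz('w11',278,v,.111).round(4) for v in(284,286,288)])
snap('wrist','w12');t=held('w12','p');T=load('w12')[2];print('yaw',np.arctan2(T[0,0],-T[1,0]))
print('tab edge',[onz('w12',278,v,t[2]+.0297).round(4) for v in(284,286,288)])
base('w12','p',(180,0,400,270)) 
E
```

```text
time_s: 17.77
position: [0.6176, -0.3267, 0.2329]
orientation: [0.481, 0.522, 0.476, -0.519]
contact_force: [0.0, 0.4, -0.3]
finger_gap: 0.085
time_s: 19.27
position: [0.672, 0.0391, 0.2328]
orientation: [0.496, 0.508, 0.49, -0.506]
contact_force: [-0.3, -0.6, -1.1]
finger_gap: 0.085
w11 tab +x edge [array([ 0.6255, -0.3264,  0.111 ]), array([ 0.6247, -0.3263,  0.111 ]), array([ 0.6239, -0.3263,  0.111 ])]
tcp [0.672  0.0396 0.2327]
275 mask v 162 369 [133, 126, 142, 145, 115, 109, 126, 131, 108, 119, 118, 126, 130, 153, 164, 164, 153, 153, 157, 156, 155, 138, 152, 146, 157, 137, 154, 157]
278 mask v 162 369 [132, 117, 126, 129, 117, 111, 123, 133, 122, 132, 129, 132, 128, 168, 152, 152, 145, 146, 159, 153, 129, 140, 167, 155, 149, 167, 154, 146]
281 mask v 162 369 [127, 121, 115, 106, 117, 135, 118, 125, 120, 132, 98, 117, 107, 137, 149, 159, 155, 148, 151, 170, 146, 144, 148, 150, 129, 146, 149, 151]
row 120 None
row 200 (np.int64(241), np.int64(293))
row 300 (np.int64(268), np.int64(289))
row 315 (np.int64(268), np.int64(289))
yaw -0.02851505281535704
tab edge [array([0.6804, 0.0383, 0.2624]), array([0.6796, 0.0383, 0.2624]), array([0.6788, 0.0383, 0.2624])]
p c [0.6356 0.0508] dims [ 55.  121.3] yaw -0.0184
  seat [0.6355 0.0458] -51 [0.5845 0.0467] -17 [0.6185 0.0461] +51 [0.6865 0.0449]
```

```bash
python3 -m handwheel '0 0.02 -0.1 0 0; 0.5 0.02 -0.165 0 0; 1 0.02 -0.165 0 0; 1.5 0.02 -0.165 0 0; 2 0.02 -0.165 0 0;2.05 0.02 -0.165 0 0;2.05 0.02 -0.165 0 0;2.05 0.02 -0.165 0 0'
python3 - <<'E'
from held import *
a=snap('wrist','w13');t=held('w13','p');T=load('w13')[2];print('yaw',np.arctan2(T[0,0],-T[1,0]))
print('tab edge',[onz('w13',278,v,t[2]+.0297).round(4) for v in(284,286,288)],'tab y',[onz('w13',u,300,t[2]+.029)[1].round(4) for u in(268,289)])
base('w13','p',(180,0,400,270)) 
m=cv2.inRange(cv2.cvtColor(a,cv2.COLOR_BGR2HSV),*H['p'])
for v in range(40,240,20):
    r=np.flatnonzero(np.diff(np.r_[0,m[v,150:420]>0,0].astype(int)))+150; print(v,r.tolist(),[onz('w13',u,v,.01)[:2].round(4).tolist() for u in (r[0],r[-1])] if len(r) else '')
E
```

```text
time_s: 20.32
position: [0.6745, 0.0458, 0.1519]
orientation: [0.496, 0.509, 0.49, -0.505]
contact_force: [0.5, 1.0, -1.4]
finger_gap: 0.086
tcp [0.6744 0.0458 0.1518]
275 mask v 176 369 [128, 104, 111, 133, 101, 117, 136, 122, 118, 126, 110, 125, 130, 140, 139, 153, 148, 123, 129, 139, 145, 126, 145, 146, 143, 144, 126, 138]
278 mask v 176 369 [103, 110, 119, 117, 116, 138, 130, 117, 123, 115, 106, 131, 117, 137, 125, 145, 136, 146, 144, 139, 112, 142, 141, 155, 134, 152, 137, 143]
281 mask v 176 381 [110, 119, 129, 122, 131, 114, 128, 122, 110, 120, 91, 135, 123, 134, 154, 142, 154, 148, 140, 140, 135, 139, 145, 153, 142, 125, 139, 135]
row 120 None
row 200 (np.int64(240), np.int64(305))
row 300 (np.int64(268), np.int64(289))
row 315 (np.int64(268), np.int64(289))
yaw -0.028209396317778343
tab edge [array([0.6828, 0.0449, 0.1815]), array([0.682 , 0.0449, 0.1815]), array([0.6812, 0.045 , 0.1815])] tab y [np.float64(0.0488), np.float64(0.0411)]
p c [0.6548 0.0504] dims [55.7 82.7] yaw -0.0264
  seat [0.6547 0.0454] -51 [0.6037 0.0467] -17 [0.6377 0.0458] +51 [0.7056 0.044 ]
40 [] 
60 [] 
80 [] 
100 [] 
120 [] 
140 [] 
160 [] 
180 [238, 306] [[0.6935, 0.0771], [0.6919, 0.021]]
200 [239, 245, 270, 286, 297, 305] [[0.6766, 0.0772], [0.675, 0.0219]]
220 [240, 241, 271, 286, 299, 305] [[0.6592, 0.0773], [0.6576, 0.0221]]
```

```bash
python3 -m handwheel '0 -0.04 0 0 0; 0 -0.04 0 0 0; 0.3 -0.04 0 0 0; 0.6 -0.04 0 0 0; 0.9 -0.04 0 0 0; 1.1 -0.04 0 0 0; 1.3 -0.04 0 0 0;1.42 -0.04 0 0 0;1.42 -0.04 0 0 0;1.42 -0.04 0 0 0'
```

```text
time_s: 21.62
position: [0.6737, 0.0457, 0.0954]
orientation: [0.496, 0.509, 0.49, -0.505]
contact_force: [0.1, 0.4, -1.9]
finger_gap: 0.084
```

```bash
python3 -m handwheel '0.05 0 0 0 0; 0.11 0 0 0 0; 0.11 0 0 0 0;0.11 0 0 0 0' && python3 -m handwheel '0 0 0 0 14;0 0 0 0 20;0 0 0 0 24;0 0 0 0 24; -0.5 0 0 0 24; -1.5 0 0 0 24; -2.5 0 0 0 24; -3.5 0 0 0 24;-3.5 0 0 0 24'
python3 -m handwheel '0 -0.1 0.7 0 36; 0 -0.3 1.9 0 36; 0 -0.6 3.1 0 36; 0 -0.9 4.3 0.2 36; 0 -1.2 5.5 0.4 36; 0 -1.5 6.7 0.5 36; 0 -2 7.9 0.65 36;0 -2.5 8.7 0.65 36;0 -3 9 0.65 36;0 -3 9 0.65 36;0 -3 9 0.65 36'
python3 - <<'E'
from tab import *
o=arm.observe();snap('wrist','w14');print(o['position']);T=load('w14')[2];print(T[:3,3],np.arctan2(T[0,0],-T[1,0]))
a,m=tab('w14','o')
for v in range(60,300,10):
    r=np.flatnonzero(np.diff(np.r_[0,m[v,230:440]>0,0].astype(int)))+230; print(v,r.tolist(),a[v,r[-1]-2].tolist() if len(r) else '')
E
```

```text
time_s: 22.12
position: [0.6744, 0.0457, 0.0915]
orientation: [0.497, 0.509, 0.489, -0.505]
contact_force: [0.8, 0.1, 2.1]
finger_gap: 0.086
time_s: 23.25
position: [0.6754, 0.0457, 0.2371]
orientation: [0.499, 0.512, 0.487, -0.502]
contact_force: [0.1, -0.6, -0.2]
finger_gap: 0.279
time_s: 24.62
position: [0.5467, -0.3094, 0.2353]
orientation: [0.485, 0.526, 0.473, -0.515]
contact_force: [-0.4, 0.3, -0.0]
finger_gap: 0.421
[ 0.54673999 -0.30937499  0.23529305]
[ 0.60901174 -0.31527279  0.38024726] -0.08338689708017707
[[72, 0, 91, 47, 3119], [291, 60, 83, 216, 11086]]
60 [340, 374] [55, 86, 130]
70 [339, 373] [53, 88, 130]
80 [338, 373] [53, 88, 133]
90 [338, 373] [59, 91, 137]
100 [337, 372] [54, 89, 133]
110 [293, 334, 345, 372] [59, 95, 137]
120 [292, 334, 345, 371] [58, 92, 136]
130 [292, 333, 344, 370] [58, 90, 136]
140 [292, 333, 344, 370] [58, 93, 137]
150 [291, 333, 343, 369] [60, 91, 136]
160 [291, 332, 343, 369] [59, 94, 137]
170 [291, 332, 346, 368] [55, 90, 135]
180 [291, 331, 345, 367] [58, 91, 135]
190 [291, 358, 359, 367] [60, 95, 137]
200 [291, 366] [60, 93, 136]
210 [291, 330, 333, 366] [60, 93, 137]
220 [291, 330, 341, 365] [60, 92, 136]
230 [305, 330, 340, 365] [59, 91, 135]
240 [320, 329, 340, 364] [59, 91, 134]
250 [333, 363] [61, 92, 136]
260 [339, 362] [55, 89, 134]
270 [356, 362] [53, 86, 130]
280 [] 
290 []
```

```bash
python3 - <<'E'
from tab import *
o=arm.observe();print('tool x',rot(o['orientation'])[:,0].round(4))
a=cv2.imread('pics/w14.png');h=cv2.cvtColor(a,cv2.COLOR_BGR2HSV)
m=cv2.inRange(h,(4,190,40),(14,255,255))
for v in list(range(100,124,4))+list(range(178,236,3)):
    r=np.flatnonzero(np.diff(np.r_[0,m[v,230:440]>0,0].astype(int)))+230; r=[int(x) for x in r]; print(v,r,[int(a[v,u].sum()) for u in range(334,372,3)])
E
```

```text
tool x [ 0.0228 -0.0016 -0.9997]
100 [] [254, 145, 300, 308, 297, 295, 301, 292, 321, 316, 290, 289, 276]
104 [] [257, 148, 298, 302, 287, 300, 296, 302, 323, 322, 304, 293, 274]
108 [318, 324, 325, 326, 327, 331] [204, 300, 297, 296, 297, 296, 302, 294, 320, 316, 295, 284, 282]
112 [292, 299, 300, 301, 303, 311, 312, 322, 324, 325, 328, 329] [177, 296, 304, 291, 282, 290, 291, 295, 317, 306, 296, 279, 291]
116 [293, 296, 298, 306, 307, 309, 310, 312, 313, 318, 319, 322, 323, 325, 327, 328, 331, 332] [178, 296, 293, 300, 288, 302, 289, 292, 311, 314, 297, 274, 284]
120 [293, 296, 297, 302, 304, 306, 307, 308, 309, 318, 319, 320, 321, 325, 328, 329, 331, 332] [124, 305, 301, 293, 289, 304, 300, 308, 312, 310, 291, 282, 279]
178 [292, 297, 299, 300, 301, 302, 303, 304, 306, 308, 309, 311, 312, 318, 320, 322, 323, 325, 326, 331] [159, 171, 158, 175, 161, 151, 155, 170, 157, 325, 301, 301, 488]
181 [292, 298, 299, 304, 305, 308, 310, 313, 315, 317, 318, 319, 322, 323, 325, 327, 328, 331] [153, 148, 148, 167, 166, 150, 139, 157, 155, 318, 283, 310, 492]
184 [292, 297, 299, 301, 302, 306, 
[... 2172 characters left out ...]
309, 312, 313, 316, 317, 320, 322, 328] [294, 306, 305, 306, 303, 282, 288, 305, 317, 298, 286, 501, 499]
223 [294, 298, 299, 302, 304, 305, 307, 323, 324, 329] [302, 303, 309, 299, 296, 274, 292, 306, 306, 297, 287, 496, 494]
226 [299, 304, 305, 306, 307, 309, 310, 312, 313, 317, 320, 323, 324, 325, 326, 328] [296, 299, 306, 300, 294, 280, 298, 299, 321, 292, 282, 496, 494]
229 [304, 307, 308, 311, 312, 313, 315, 326] [305, 297, 296, 299, 282, 277, 296, 299, 309, 295, 290, 495, 493]
232 [309, 318, 319, 324, 328, 329] [303, 308, 301, 297, 280, 270, 297, 297, 309, 293, 304, 492, 492]
235 [313, 317, 318, 321, 322, 323, 326, 327] [299, 300, 308, 304, 289, 275, 304, 312, 315, 298, 312, 493, 489]
```

```bash
python3 - <<'E'
from h import *
a=onz('w14',292.5,112,.003);b=onz('w14',291.5,220,.003);print('bottom',a,b,'yaw',np.arctan2(*(a-b)[[1,0]]))
for z in(.102,.105): print('back edge',onz('w14',352.7,193,z),onz('w14',352.7,212.5,z))
E
```

```text
bottom [ 0.62306868 -0.33165691  0.003     ] [ 0.50707086 -0.32194603  0.003     ] yaw -0.08352132062412414
back edge [ 0.55225765 -0.37129399  0.102     ] [ 0.53598437 -0.37076135  0.102     ]
back edge [ 0.55286956 -0.37068998  0.105     ] [ 0.53677174 -0.37016309  0.105     ]
```

```bash
python3 -m handwheel '0.5 -0.02 1.28 0 36; 1.5 -0.02 1.28 0 36; 2.5 -0.02 1.28 0 36; 3.1 -0.02 1.28 0 36; 3.5 -0.02 1.28 0 36; 3.81 -0.02 1.28 0 36; 3.81 -0.02 1.28 0 36; 3.81 -0.02 1.28 0 36' 40 && python3 -m handwheel '0 0 -0.1 0 30; 0 0 -0.25 0 28; 0 0 -0.4 0 25; 0 0 -0.55 0 22; 0 0 -0.65 0 20; 0 0 -0.75 0 17; 0 0 -0.8 0 14; 0.05 0 -0.8 0 8; 0.05 0 -0.8 0 0;0.05 0 -0.8 0 0;0.05 0 -0.8 0 0;0.05 0 -0.8 0 0' 40
python3 - <<'E'
from held import *
a=snap('wrist','w15');held('w15','o');print('tool x',rot(arm.observe()['orientation'])[:,0].round(4))
print([a[v,278].tolist() for v in range(225,345,4)])
E
```

```text
time_s: 25.68
position: [0.5461, -0.3607, 0.0837]
orientation: [0.486, 0.526, 0.473, -0.514]
contact_force: [0.2, -0.1, -0.6]
finger_gap: 0.423
time_s: 27.18
position: [0.5492, -0.3287, 0.0825]
orientation: [0.486, 0.526, 0.472, -0.514]
contact_force: [-0.5, 1.4, 6.3]
finger_gap: 0.086
tcp [ 0.5492 -0.3287  0.0825]
275 mask v 95 347 [219, 210, 196, 201, 167, 164, 179, 177, 167, 163, 165, 190, 202, 219, 220, 210, 217, 205, 203, 201, 191, 211, 207, 201, 206, 195, 194, 214]
278 mask v 95 347 [211, 206, 211, 202, 190, 158, 175, 177, 188, 183, 166, 171, 196, 191, 202, 208, 203, 205, 217, 205, 210, 212, 208, 215, 201, 209, 207, 207]
281 mask v 95 347 [199, 210, 201, 208, 172, 188, 173, 178, 178, 162, 174, 183, 194, 208, 203, 214, 209, 202, 207, 212, 206, 211, 206, 200, 198, 211, 208, 199]
row 120 (np.int64(269), np.int64(287))
row 200 (np.int64(269), np.int64(287))
row 300 (np.int64(268), np.int64(288))
row 315 (np.int64(268), np.int64(288))
tool x [ 0.0251 -0.0022 -0.9997]
[[33, 65, 119], [27, 62, 116], [31, 65, 117], [31, 64, 117], [30, 65, 117], [26, 61, 116], [29, 60, 111], [25, 52, 98], [23, 51, 99], [18, 49, 95], [28, 55, 98], [19, 49, 97], [21, 51, 97], [21, 52, 99], [19, 49, 96], [23, 62, 117], [32, 65, 118], [28, 64, 117], [25, 61, 116], [35, 67, 118], [37, 68, 120], [28, 61, 115], [25, 61, 115], [27, 58, 114], [25, 60, 116], [18, 57, 111], [31, 62, 118], [35, 66, 118], [20, 59, 113], [30, 62, 117]]
```

```bash
python3 -m handwheel '-0.3 0 0 0 0; -0.8 0 0 0 0; -1.5 0 0 0 0; -2.2 0 0 0 0; -3 0 0 0 0; -3.8 0 0 0 0;-3.8 0 0 0 0' && python3 -m handwheel '0 0.1 -0.5 0 0; 0 0.2 -1.5 0 0;0 0.28 -2.75 0 0; 0 0.28 -4 -0.2 0; 0 0.28 -5.25 -0.4 0; 0 0.28 -6.5 -0.6 0; 0 0.28 -7.75 -0.8 0; 0 0.28 -9 -1 0; 0 0.28 -10.2 -1.2 0; 0 0.28 -11 -1.44 0; 0 0.28 -11.45 -1.44 0; 0 0.28 -11.45 -1.44 0' && python3 -m handwheel '0 0 0 0 0;0 0 0 0 0'
cat > rel.py <<'E'
from held import *
def rel(f,s,box,dz=.0285,off=-.017):
    t=arm.observe(); R_=rot(t['orientation']); t=t['position']
    a=cv2.imread(f'pics/{f}.png'); m=cv2.inRange(cv2.cvtColor(a,cv2.COLOR_BGR2HSV),*H[s])
    r=np.flatnonzero(m[310,240:320])+240; g=a[:,278].astype(int).sum(1); k=np.convolve(g,[1]*6+[-1]*6,'same')
    v=270+np.argmax(k[270:296]); tab=onz(f,(r[0]+r[-1]+1)/2,284,t[2]+dz); print('tcp',t.round(4),'toolx',R_[:,0].round(4),'tab u',r[0],r[-1]+1,'edge v',v,'tab +x edge',tab.round(4),'yaw tool',np.arctan2(R_[1,1],R_[0,1]).round(4))
    c,X,Y=base(f,s,box)
E
python3 - <<'E'
from rel import *
print('w15 slab +x end',onz('w15',278,94.5,.075),'tab',onz('w15',278,284,.111))
snap('wrist','w16');rel('w16','o',(190,0,360,260))
c=cv2.imread('pics/w16.png');m=cv2.inRange(cv2.cvtColor(c,cv2.COLOR_BGR2HSV),*H['o'])
for v in range(20,260,12):
    r=np.flatnonzero(np.diff(np.r_[0,m[v,190:360]>0,0].astype(int)))+190; print(v,r.tolist())
E
```

```text
time_s: 28.1
position: [0.5467, -0.33, 0.2384]
orientation: [0.488, 0.527, 0.47, -0.514]
contact_force: [1.1, 0.1, -1.8]
finger_gap: 0.083
time_s: 29.6
position: [0.595, 0.1273, 0.2363]
orientation: [0.52, 0.494, 0.502, -0.483]
contact_force: [0.7, -1.1, -1.4]
finger_gap: 0.085
time_s: 29.85
position: [0.5949, 0.1254, 0.2363]
orientation: [0.52, 0.495, 0.501, -0.484]
contact_force: [-0.5, -0.7, -1.4]
finger_gap: 0.086
w15 slab +x end [ 0.62471527 -0.33571249  0.075     ] tab [ 0.55638041 -0.33003221  0.111     ]
tcp [0.595  0.1256 0.2364] toolx [ 0.0297 -0.0067 -0.9995] tab u 268 288 edge v 283 tab +x edge [0.602  0.1252 0.2649] yaw tool 0.0431
o c [0.602  0.1333] dims [176.9  55.9] yaw 0.0386
  seat [0.6022 0.1283] -51 [0.5513 0.1263] -17 [0.5852 0.1276] +51 [0.6532 0.1303]
20 []
32 []
44 []
56 []
68 []
80 []
92 []
104 [242, 266, 269, 296]
116 [242, 244, 267, 287, 290, 296]
128 [242, 244, 268, 287, 290, 296]
140 [242, 244, 267, 296]
152 [242, 245, 268, 295]
164 [243, 245, 268, 295]
176 [243, 245, 268, 295]
188 [243, 245, 268, 295]
200 [243, 246, 268, 295]
212 [243, 246, 268, 295]
224 [244, 246, 268, 287, 289, 294]
236 [244, 246, 255, 267, 270, 286, 289, 294]
248 [269, 287]
```

```bash
python3 - <<'E'
from rel import *
rel('w16','o',(190,0,300,241))
a=cv2.imread('pics/w16.png');m=cv2.inRange(cv2.cvtColor(a,cv2.COLOR_BGR2HSV),*H['o'])
print([ (v,np.flatnonzero(np.diff(np.r_[0,m[v,235:300]>0,0].astype(int))).__add__(235).tolist()) for v in list(range(93,106,2))+list(range(232,252,2))])
# gap slab top edges at far end vs
for v in(120,200): print([onz('w16',u,v,.2363-.0075)[:2].round(4).tolist() for u in(268,287)])
E
```

```text
tcp [0.595  0.1256 0.2364] toolx [ 0.0297 -0.0067 -0.9995] tab u 268 288 edge v 283 tab +x edge [0.602  0.1252 0.2649] yaw tool 0.0431
o c [0.6133 0.1337] dims [154.4  55.9] yaw 0.0386
  seat [0.6135 0.1287] -51 [0.5625 0.1268] -17 [0.5965 0.1281] +51 [0.6644 0.1307]
[(93, []), (95, [269, 287]), (97, [269, 287]), (99, [242, 293, 294, 296]), (101, [242, 296]), (103, [242, 296]), (105, [242, 267, 269, 296]), (232, [244, 246, 269, 287, 289, 294]), (234, [244, 246, 255, 267, 270, 287, 289, 294]), (236, [244, 246, 255, 267, 270, 286, 289, 294]), (238, [244, 246, 254, 267, 269, 287, 288, 294]), (240, [269, 287]), (242, [269, 287]), (244, [269, 287]), (246, [269, 287]), (248, [269, 287]), (250, [269, 287])]
[[0.6601, 0.1316], [0.6605, 0.1236]]
[[0.6256, 0.1304], [0.6259, 0.1219]]
```

```bash
python3 -m handwheel '0 -0.04 -0.09 0 0; 0.5 -0.04 -0.09 0 0; 1 -0.04 -0.09 0 0; 1.5 -0.04 -0.09 0 0; 2 -0.04 -0.09 0 0;2.1 -0.04 -0.09 0 0;2.1 -0.04 -0.09 0 0;2.1 -0.04 -0.09 0 0'
python3 - <<'E'
from rel import *
a=snap('wrist','w17');rel('w17','o',(150,0,400,300))
m=cv2.inRange(cv2.cvtColor(a,cv2.COLOR_BGR2HSV),*H['o'])
for v in list(range(10,60,5))+list(range(60,240,12)):
    r=np.flatnonzero(np.diff(np.r_[0,m[v,200:340]>0,0].astype(int)))+200; print(v,r.tolist(),[onz('w17',u,v,.01)[:2].round(4).tolist() for u in (r[0],r[-1])] if len(r) else '')
z=arm.observe()['position'][2]-.0075
for v in(100,200): print([onz('w17',u,v,z)[:2].round(4).tolist() for u in(268,269,287,288)])
E
```

```text
time_s: 30.9
position: [0.5964, 0.1286, 0.1533]
orientation: [0.52, 0.495, 0.501, -0.483]
contact_force: [-0.2, -0.2, -2.1]
finger_gap: 0.086
tcp [0.5963 0.1286 0.1532] toolx [ 0.0313 -0.0063 -0.9995] tab u 268 288 edge v 284 tab +x edge [0.6034 0.1284 0.1817] yaw tool 0.043
o c [0.5977 0.1315] dims [178.   54.7] yaw 0.0575
  seat [0.598  0.1265] -51 [0.5471 0.1236] -17 [0.581  0.1255] +51 [0.6489 0.1294]
10 [] 
15 [] 
20 [] 
25 [] 
30 [] 
35 [] 
40 [] 
45 [] 
50 [] 
55 [] 
60 [] 
72 [] 
84 [] 
96 [236, 306] [[0.6827, 0.1636], [0.6851, 0.1083]]
108 [236, 237, 269, 288, 299, 306] [[0.6735, 0.1635], [0.6759, 0.1078]]
120 [236, 238, 269, 287, 300, 306] [[0.6642, 0.1633], [0.6666, 0.1072]]
132 [237, 238, 269, 287, 300, 305] [[0.6548, 0.1623], [0.6571, 0.1075]]
144 [237, 238, 269, 305] [[0.6453, 0.1621], [0.6476, 0.1069]]
156 [237, 238, 269, 305] [[0.6356, 0.162], [0.6379, 0.1064]]
168 [237, 239, 269, 305] [[0.6258, 0.1618], [0.6281, 0.1058]]
180 [237, 239, 269, 305] [[0.6158, 0.1616], [0.6182, 0.1052]]
192 [237, 239, 269, 304] [[0.6057, 0.1615], [0.608, 0.1054]]
204 [238, 239, 269, 304] [[0.5955, 0.1605], [0.5978, 0.1048]]
216 [238, 240, 269, 304] [[0.5851, 0.1603], [0.5874, 0.1042]]
228 [239, 240, 269, 304] [[0.5745, 0.1593], [0.5768, 0.1036]]
[[0.6698, 0.1352], [0.6699, 0.1347], [0.6702, 0.1272], [0.6702, 0.1268]]
[[0.6271, 0.1336], [0.6271, 0.1332], [0.6274, 0.1251], [0.6274, 0.1247]]
```

```bash
python3 -m handwheel '0.1 0 0 0 0; 0.3 -0.01 0 0 0; 0.6 -0.02 0 0 0; 0.9 -0.03 -0.01 0 0; 1.1 -0.03 -0.01 0 0; 1.3 -0.04 -0.01 0 0;1.42 -0.04 -0.01 0 0;1.42 -0.04 -0.01 0 0;1.42 -0.04 -0.01 0 0'
```

```text
time_s: 32.08
position: [0.5968, 0.1287, 0.0967]
orientation: [0.52, 0.495, 0.501, -0.483]
contact_force: [-0.0, -0.2, -1.1]
finger_gap: 0.087
```

```bash
python3 -m handwheel '0.05 0 0 0 0; 0.11 0 0 0 0; 0.11 0 0 0 0;0.11 0 0 0 0' && python3 -m handwheel '0 0 0 0 14;0 0 0 0 20;0 0 0 0 24;0 0 0 0 24; -0.5 0 0 0 24; -1.5 0 0 0 24; -2.5 0 0 0 24; -3.5 0 0 0 24;-3.5 0 0 0 24'
python3 -m handwheel '0 -0.2 0.7 0 44; 0 -0.6 1.9 0 44; 0 -1 3.1 0 44; 0 -1.4 4.3 0.2 44; 0 -1.8 5.5 0.4 44; 0 -2.2 6.3 0.5 44; 0 -2.4 7.0 0.5 44;0 -2.5 7.0 0.5 44;0 -2.5 7.0 0.5 44'
python3 - <<'E'
from tab import *
o=arm.observe();print(o['position'],rot(o['orientation']).round(3).tolist())
a=snap('wrist','w18');b=snap('scene','s18');snap('side','d18')
cv2.imwrite('pics/c18.png',np.clip(1.5*np.vstack([cv2.resize(a[0:420,0:560],(467,350)),cv2.resize(b[190:290,265:410],(467,250))[:, :467]]),0,255).astype(np.uint8))
print(a.shape)
E
```

```text
time_s: 32.58
position: [0.5973, 0.1287, 0.0926]
orientation: [0.52, 0.496, 0.501, -0.483]
contact_force: [0.5, -0.3, 3.1]
finger_gap: 0.085
time_s: 33.7
position: [0.5949, 0.1297, 0.236]
orientation: [0.522, 0.498, 0.499, -0.481]
contact_force: [0.7, 0.5, -0.3]
finger_gap: 0.281
time_s: 34.83
position: [0.5065, -0.1531, 0.2331]
orientation: [0.51, 0.509, 0.49, -0.491]
contact_force: [-0.2, 0.4, 0.5]
finger_gap: 0.517
[ 0.50652492 -0.1530909   0.23310762] [[0.038, 0.999, -0.0], [-0.003, -0.0, -1.0], [-0.999, 0.038, 0.003]]
(420, 560, 3)
```

View pics/c18.png

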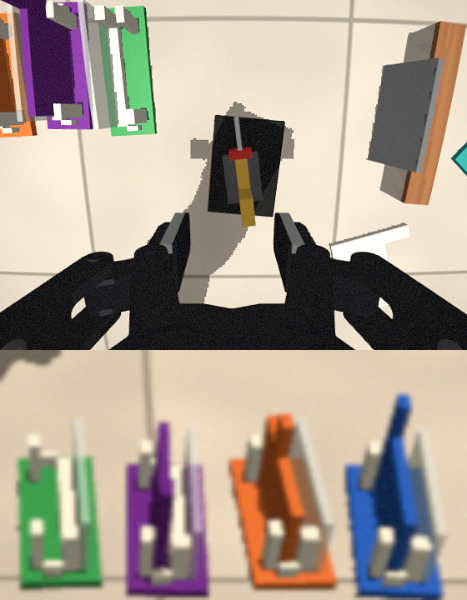

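```bash
python3 - <<'E'
from h import *
a=cv2.imread('pics/w18.png');h=cv2.cvtColor(a,cv2.COLOR_BGR2HSV)
y=cv2.inRange(h,(15,120,60),(32,255,255)); r=cv2.inRange(h,(0,150,60),(4,255,255))|cv2.inRange(h,(172,150,60),(180,255,255))
k=np.zeros_like(y);k[120:290,230:350]=255;y&=k;r&=k
for v in range(138,278,4):
    Y=np.flatnonzero(y[v]);Rr=np.flatnonzero(r[v]);S=np.flatnonzero((a[v,265:310].min(1)>95))+265
    print(v,'Y',(Y.min(),Y.max()+1) if len(Y) else '', 'R',(Rr.min(),Rr.max()+1) if len(Rr) else '','S',(S.min(),S.max()+1,) if len(S) else '', int(a[v,(Y.min()+Y.max())//2].sum()) if len(Y) else '')
E
```

```text
138 Y  R  S (np.int64(265), np.int64(310)) 
142 Y  R  S  
146 Y  R  S  
150 Y  R  S  
154 Y  R  S  
158 Y  R  S  
162 Y  R  S  
166 Y  R  S  
170 Y  R  S  
174 Y  R  S  
178 Y  R (np.int64(291), np.int64(301)) S  
182 Y  R (np.int64(274), np.int64(302)) S  
186 Y  R (np.int64(275), np.int64(302)) S  
190 Y (np.int64(295), np.int64(296)) R (np.int64(275), np.int64(288)) S  196
194 Y (np.int64(282), np.int64(297)) R  S  207
198 Y (np.int64(282), np.int64(297)) R  S  202
202 Y (np.int64(283), np.int64(298)) R  S  203
206 Y (np.int64(283), np.int64(298)) R  S  207
210 Y (np.int64(284), np.int64(299)) R  S  209
214 Y (np.int64(284), np.int64(299)) R  S  208
218 Y (np.int64(284), np.int64(300)) R  S  200
222 Y (np.int64(285), np.int64(300)) R  S  205
226 Y (np.int64(285), np.int64(300)) R  S  172
230 Y (np.int64(286), np.int64(301)) R  S  167
234 Y (np.int64(286), np.int64(302)) R  S  162
238 Y (np.int64(287), np.int64(303)) R  S  164
242 Y (np.int64(287), np.int64(304)) R  S  202
246 Y (np.int64(288), np.int64(304)) R  S  202
250 Y (np.int64(288), np.int64(305)) R  S  201
254 Y (np.int64(289), np.int64(305)) R  S  202
258 Y (np.int64(289), np.int64(306)) R  S  206
262 Y (np.int64(290), np.int64(306)) R  S (np.int64(306), np.int64(310)) 210
266 Y (np.int64(290), np.int64(306)) R  S (np.int64(306), np.int64(310)) 205
270 Y (np.int64(291), np.int64(306)) R  S (np.int64(307), np.int64(310)) 198
274 Y  R  S (np.int64(297), np.int64(310))
```

```bash
python3 - <<'E'
from h import *
f='w18'
a=onz(f,295.3,241,.093);b=onz(f,298.6,271.5,.093);print('post top ends',a,b,np.linalg.norm(a-b),'yaw',np.arctan2(*(a-b)[[1,0]]))
p=(a+b)/2;rl=onz(f,274.5,184,.053);rr=onz(f,302,184,.053);r=(rl+rr)/2;print('post',p,'red',r,np.linalg.norm(rl-rr));d=r-p;print('dist',np.linalg.norm(d[:2]),'yaw',np.arctan2(d[1],d[0]))
l=[onz(f,u,272,.093) for u in(291,306)];print('width',np.linalg.norm(l[0]-l[1]))
h=cv2.imread('pics/w18.png');m=(h.max(2)<45).astype(np.uint8);n,L,st,c=cv2.connectedComponentsWithStats(m)
i=[i for i in range(1,n) if 180<c[i][1]<230 and st[i,4]>2000 and st[i,1]<200];print(st[i])
for i in i:
    pts=np.array([onz(f,u,v,.003)[:2]*1000 for v,u in np.argwhere(L==i)],np.float32);print(cv2.minAreaRect(cv2.convexHull(pts)))
E
```

```text
post top ends [ 0.47635805 -0.16907046  0.093     ] [ 0.44844081 -0.17226791  0.093     ] 0.02809975428298081 yaw 0.11403647077097698
post [ 0.46239943 -0.17066919  0.093     ] red [ 0.51967249 -0.16407096  0.053     ] 0.02582440084797684
dist 0.05765188949156464 yaw 0.11470083733372302
width 0.013128145342672896
[[ 249  138   40  119 3359]
 [ 286  141   55  119 4223]]
((495.8014221191406, -145.09429931640625), (44.30360794067383, 130.8351287841797), 88.84104919433594)
((492.4371337890625, -187.70957946777344), (58.81791305541992, 129.128662109375), 85.7657699584961)
```

```bash
python3 -m handwheel '0.3 -0.2 0.2 -0.6 44; 0.8 -0.5 0.44 -1.31 44; 1.5 -0.8 0.44 -1.31 44; 2.3 -1.1 0.44 -1.31 44; 3.1 -1.27 0.44 -1.31 44; 3.8 -1.27 0.44 -1.31 44; 4.38 -1.27 0.44 -1.31 44;4.38 -1.27 0.44 -1.31 44;4.38 -1.27 0.44 -1.31 44'
python3 - <<'E'
from h import *
h=cv2.imread('pics/w18.png');m=(h.max(2)<45).astype(np.uint8);n,L,st,c=cv2.connectedComponentsWithStats(m)
P=np.array([onz('w18',u,v,.003)[:2]*1000 for v,u in np.argwhere(m[:,:]>0) if 135<v<262 and 248<u<342],np.float32);print(cv2.minAreaRect(cv2.convexHull(P)))
E
```

```text
time_s: 36.1
position: [0.4642, -0.1707, 0.057]
orientation: [0.54, 0.478, 0.517, -0.461]
contact_force: [0.0, 0.8, 0.5]
finger_gap: 0.513
((492.6773986816406, -176.7989501953125), (100.22626495361328, 130.225341796875), 84.77589416503906)
```

```bash
python3 -m handwheel '0 0 0 0 25; 0 0 0 0 10; 0 0 0 0 0;0 0 0 0 0;0 0 0 0 0;0 0 0 0 0' 60 && python3 -m handwheel '-0.2 0 0 0 0;-0.5 0 0 0 0; -1 0 0 0 0; -1.7 0 0 0 0;-2.4 0 0 0 0;-2.5 0 0 0 0;-2.5 0 0 0 0'
python3 - <<'E'
from h import *
q=[onz('w18',*p,.003)[:2] for p in((260,138),(342,147.5),(326,260),(249.5,253))];print('mat',np.mean(q,0),[np.linalg.norm(q[i]-q[i-1]).round(4) for i in range(4)])
o=arm.observe();R_=rot(o['orientation']);print(R_.round(4).tolist(),'yaw',np.arctan2(R_[1,1],R_[0,1]),o['contact_force'])
a=snap('wrist','w19')
for v in range(110,330,8): print(v,[int(x) for x in a[v,270:290].astype(int).sum(1)], a[v,278].tolist())
E
```

```text
time_s: 36.85
position: [0.4648, -0.1708, 0.0579]
orientation: [0.54, 0.479, 0.516, -0.461]
contact_force: [0.4, 0.3, 6.3]
finger_gap: 0.156
time_s: 37.72
position: [0.4605, -0.1702, 0.1578]
orientation: [0.54, 0.479, 0.516, -0.461]
contact_force: [0.2, 0.4, -1.4]
finger_gap: 0.156
mat [ 0.49294177 -0.17246709] [np.float64(0.1283), np.float64(0.0875), np.float64(0.1271), np.float64(0.0875)]
[[0.0422, 0.9923, 0.1165], [-0.0039, 0.1168, -0.9932], [-0.9991, 0.0414, 0.0088]] yaw 0.11714687889985809 [ 0.16659893  0.42504124 -1.39648079]
110 [75, 432, 552, 559, 559, 556, 552, 552, 556, 554, 555, 562, 578, 353, 87, 16, 47, 83, 97, 94] [181, 186, 189]
118 [46, 436, 552, 559, 557, 559, 558, 559, 556, 555, 557, 562, 585, 353, 78, 49, 42, 49, 31, 80] [181, 186, 189]
126 [45, 446, 557, 561, 559, 558, 558, 556, 554, 559, 557, 565, 576, 356, 83, 15, 64, 66, 81, 50] [180, 186, 188]
134 [26, 435, 559, 571, 568, 562, 563, 565, 567, 564, 562, 568, 580, 359, 67, 10, 5, 40, 48, 29] [185, 191, 191]
142 [348, 336, 329, 331, 331, 336, 344, 343, 333, 331, 336, 347, 213, 149, 146, 146, 141, 147, 130, 133] [6
[... 2043 characters left out ...]
, 223, 217, 219, 222, 220, 207, 223, 208, 198, 202, 205, 227, 215, 217, 218, 213, 219, 204] [34, 84, 105]
294 [215, 208, 218, 219, 216, 202, 208, 209, 217, 210, 208, 213, 214, 218, 217, 206, 227, 214, 214, 229] [31, 82, 104]
302 [216, 221, 208, 232, 215, 220, 213, 221, 222, 208, 216, 207, 210, 213, 221, 200, 212, 225, 210, 207] [35, 83, 104]
310 [201, 221, 205, 212, 210, 215, 209, 218, 208, 210, 213, 213, 211, 211, 212, 218, 219, 202, 205, 215] [26, 81, 101]
318 [209, 214, 210, 229, 205, 218, 216, 222, 213, 203, 201, 213, 206, 215, 213, 223, 225, 225, 206, 221] [30, 81, 102]
326 [204, 218, 209, 222, 210, 218, 215, 207, 215, 210, 213, 209, 203, 211, 218, 217, 219, 194, 219, 220] [32, 81, 102]
```

```bash
python3 -m handwheel '0 0.1 -0.5 0 0; 0 0.2 -1.5 0.2 0; 0 0.3 -2.7 0.4 0;0 0.4 -3.9 0.7 0;0 0.5 -5.1 1 0;0 0.6 -6.3 1.3 0;0 0.7 -7.5 1.6 0;0 0.8 -8.7 1.9 0;0 0.81 -9.6 2.2 0;0 0.81 -10.04 2.2 0;0 0.81 -10.04 2.2 0;0 0.81 -10.04 2.2 0' && python3 -m handwheel '0 0 0 0 0;0.8 0 0 0 0;1.6 0 0 0 0;1.6 0 0 0 0;1.6 0 0 0 0'
python3 - <<'E'
from h import *
print('w19 shoulder front',[onz('w19',277,v,.1528).round(4) for v in(136,139)])
o=arm.observe();R_=rot(o['orientation']);print(o['position'],'toolx',R_[:,0].round(4),'yaw',np.arctan2(R_[1,1],R_[0,1]))
a=snap('wrist','w20');z=o['position'][2]-.055
h=cv2.cvtColor(a,cv2.COLOR_BGR2HSV);r=cv2.inRange(h,(0,150,120),(4,255,255))|cv2.inRange(h,(174,150,120),(180,255,255))
V=np.flatnonzero(r[:,277]);print('red v',V.min(),V.max(),'front',onz('w20',277,V.min(),z+.05))
for v in range(0,V.min(),12): print(v,[int(x) for x in a[v,262:294].astype(int).sum(1)])
m=cv2.inRange(h,(105,120,40),(125,255,255))
for v in range(0,110,10):
    q=np.flatnonzero(np.diff(np.r_[0,m[v]>0,0].astype(int)));print(v,q.tolist())
E
```

```text
time_s: 39.28
position: [0.4453, 0.2309, 0.1547]
orientation: [0.491, 0.528, 0.469, -0.51]
contact_force: [0.7, -0.3, -1.9]
finger_gap: 0.16
time_s: 39.9
position: [0.4485, 0.23, 0.0916]
orientation: [0.491, 0.528, 0.469, -0.51]
contact_force: [0.3, 0.7, -0.8]
finger_gap: 0.157
w19 shoulder front [array([ 0.5189, -0.1637,  0.1528]), array([ 0.5177, -0.1639,  0.1528])]
[0.44853688 0.23000784 0.09156839] toolx [ 0.0409 -0.0053 -0.9991] yaw -0.07782509184575966
red v 137 159 front [0.50687894 0.22508971 0.08656839]
0 [284, 429, 533, 521, 519, 519, 521, 520, 522, 521, 522, 520, 520, 522, 518, 517, 519, 526, 519, 544, 251, 120, 295, 303, 87, 109, 100, 101, 130, 100, 118, 92]
12 [299, 286, 442, 534, 523, 526, 531, 525, 526, 522, 525, 524, 527, 526, 519, 528, 526, 526, 530, 542, 353, 280, 295, 304, 113, 102, 119, 121, 114, 98, 106, 116]
24 [297, 282, 285, 461, 541, 531, 531, 527, 527, 528, 533, 525, 471, 462, 464, 455, 467, 459, 459, 524, 358, 285, 295, 307, 128, 116, 88, 96, 86, 115, 114, 109]
36 [303, 297, 302, 279, 470, 543, 535, 535, 538, 536, 532, 517, 481, 472, 469, 467, 468, 470, 472
[... 939 characters left out ...]
 504, 512, 513, 514, 518, 513, 513, 516, 511, 515, 521, 427, 266, 256, 442, 457, 457, 452, 454, 447, 451, 448]
120 [459, 455, 459, 465, 457, 466, 454, 457, 453, 480, 512, 514, 513, 518, 516, 519, 516, 520, 515, 517, 523, 436, 284, 231, 443, 460, 452, 457, 457, 454, 453, 454]
132 [234, 253, 254, 255, 259, 256, 260, 265, 243, 369, 511, 528, 517, 516, 522, 518, 522, 525, 521, 517, 533, 434, 284, 247, 250, 257, 262, 254, 250, 252, 245, 248]
0 [238, 241, 283, 309, 328, 331]
10 [238, 242, 283, 306, 328, 331]
20 [238, 244, 283, 304, 327, 331]
30 [238, 247, 283, 303, 323, 330]
40 [239, 250, 283, 304, 319, 330]
50 [239, 271, 305, 330]
60 [239, 271, 285, 330]
70 [240, 271, 285, 329]
80 []
90 []
100 []
```

```bash
python3 - <<'E'
from h import *
s=np.array([.6203,.2067]);y=-.0745;X=np.array([np.cos(y),np.sin(y)]);Y=np.array([-X[1],X[0]])
def F(u,v,z): p=onz('w20',u,v,z)[:2]-s; return (p@X).round(4),(p@Y).round(4)
print('ridge L/R',F(263.5,0,.022),F(282,0,.022),F(266,36,.022))
print('plate face top',F(283,0,.085),F(283,30,.085),'far',F(309,0,.085),F(306,10,.085))
print('base edges',F(239,60,.01),F(330,60,.01),'front edge v77',F(260,77,.01))
print('tip',F(277.3,20,.0866),F(277.3,23,.0866),'blade root',F(277.3,132,.0866))
E
```

```text
ridge L/R (np.float64(-0.0383), np.float64(0.0172)) (np.float64(-0.0383), np.float64(0.0067)) (np.float64(-0.0577), np.float64(0.016))
plate face top (np.float64(-0.0602), np.float64(0.0073)) (np.float64(-0.0716), np.float64(0.0073)) far (np.float64(-0.0602), np.float64(-0.0032)) (np.float64(-0.064), np.float64(-0.002))
base edges (np.float64(-0.0684), np.float64(0.033)) (np.float64(-0.0686), np.float64(-0.0228)) front edge v77 (np.float64(-0.0786), np.float64(0.0203))
tip (np.float64(-0.0683), np.float64(0.0096)) (np.float64(-0.0694), np.float64(0.0096)) blade root (np.float64(-0.1124), np.float64(0.0098))
```

```bash
python3 -m handwheel '0 -0.1 -0.075 0 0;0 -0.1 -0.075 0 0; 0.3 -0.1 -0.075 0 0; 0.59 -0.1 -0.075 0 0;0.59 -0.1 -0.075 0 0;0.59 -0.1 -0.075 0 0'
python3 - <<'E'
from h import *
s=np.array([.6203,.2067]);y=-.0745;X=np.array([np.cos(y),np.sin(y)]);Y=np.array([-X[1],X[0]])
a=snap('wrist','w21');z=arm.observe()['position'][2]-.055+.05
def F(u,v,z): p=onz('w21',u,v,z)[:2]-s; return (p@X).round(4),(p@Y).round(4)
print('tip',F(277.3,20,z),'ridge')
for v in(0,6,12,18,30): print(v,[int(x) for x in a[v,240:310].astype(int).sum(1)])
E
```

```text
time_s: 40.7
position: [0.4459, 0.2333, 0.0679]
orientation: [0.491, 0.528, 0.469, -0.509]
contact_force: [-0.1, -1.0, -1.8]
finger_gap: 0.157
tip (np.float64(-0.0712), np.float64(0.0127)) ridge
0 [275, 282, 281, 279, 293, 278, 285, 260, 245, 239, 235, 236, 236, 245, 245, 237, 232, 232, 247, 220, 197, 186, 184, 172, 192, 253, 296, 295, 281, 458, 532, 523, 522, 516, 520, 527, 523, 519, 514, 522, 516, 524, 518, 519, 520, 518, 522, 521, 540, 257, 278, 284, 277, 101, 116, 111, 110, 105, 104, 121, 118, 109, 121, 95, 121, 92, 108, 110, 96, 110]
6 [281, 286, 284, 288, 289, 280, 282, 290, 272, 234, 235, 233, 233, 240, 239, 243, 243, 240, 247, 226, 188, 193, 198, 194, 198, 262, 302, 297, 302, 283, 475, 532, 526, 527, 526, 522, 527, 527, 519, 527, 518, 527, 525, 530, 525, 522, 524, 530, 542, 260, 281, 293, 289, 70, 115, 124, 107, 101, 128, 107, 110, 92, 105, 127, 124, 82, 96, 106, 102, 118]
12 [274, 283, 283, 279, 288, 280, 289, 277, 290, 296, 259, 244, 241, 252, 227, 241, 255, 248, 240, 243, 226, 194, 204, 183, 195, 266, 305, 289, 304, 282, 471, 535, 528, 531, 529, 526, 522, 529, 530, 522, 524, 523, 525, 524, 519, 525, 527, 528, 550, 87, 294, 298, 280, 93, 106, 133, 110, 112, 106, 107, 127, 107, 117, 101, 106, 94, 103, 127, 102, 101]
18 [281, 279, 288, 291, 283, 289, 287, 284, 287, 290, 295, 282, 235, 239, 243, 237, 247, 242, 256, 252, 233, 201, 199, 200, 197, 267, 296, 298, 294, 283, 363, 493, 532, 533, 530, 528, 532, 530, 529, 529, 533, 529, 526, 527, 529, 530, 524, 537, 557, 127, 294, 288, 297, 109, 118, 128, 119, 114, 93, 94, 118, 104, 118, 103, 105, 111, 119, 119, 110, 136]
30 [289, 285, 294, 292, 291, 297, 283, 286, 292, 301, 295, 293, 300, 283, 266, 250, 251, 242, 243, 251, 245, 244, 248, 248, 254, 235, 238, 226, 216, 216, 224, 207, 217, 259, 447, 480, 475, 470, 469, 475, 481, 336, 233, 228, 238, 231, 234, 224, 204, 553, 534, 536, 529, 531, 528, 532, 532, 538, 525, 533, 534, 531, 534, 538, 534, 531, 533, 530, 531, 531]
```

```bash
python3 -m handwheel '0.01 0.2 0 0 0;0.02 0.4 0 0 0; 0.03 0.6 0 0 0; 0.04 0.8 0 0 0;0.05 1 0 0 0;0.05 1.15 0 0 0;0.05 1.25 0 0 0;0.05 1.25 0 0 0'
```

```text
time_s: 41.75
position: [0.4962, 0.2295, 0.0682]
orientation: [0.491, 0.529, 0.469, -0.509]
contact_force: [-0.3, 0.7, -1.6]
finger_gap: 0.16
```

```bash
python3 -m handwheel '0 0.05 0 0 0;0 0.08 0 0 0;0 0.11 0 0 0;0 0.14 0 0 0;0 0.14 0 0 0'; python3 -c "
from cell import arm;print(arm.observe()['contact_force'])"
```

```text
time_s: 42.38
position: [0.5, 0.2291, 0.0682]
orientation: [0.491, 0.528, 0.47, -0.51]
contact_force: [-4.7, -0.3, 1.2]
finger_gap: 0.159
[-4.74224746 -0.32062749  1.15902411]
```

```bash
python3 -m handwheel '0 0.03 0 0 0;0 0.03 0 0 0;0 0.03 0 0 0;0 0.03 0 0 0;0 0.03 0 0 0;0 0.03 0 0 0;0 0.03 0 0 0;0 0.03 0 0 0;0 0.03 0 0 0;0 0.03 0 0 0;0 0.03 0 0 0'
python3 - <<'E'
from h import *
o=arm.observe();print(o['contact_force']);s=snap('scene','s22')
E
python3 -m handwheel '0 -0.2 0 0 0;0 -0.5 0 0 0;-0.05 -0.9 0 0 0;-0.05 -1.3 0 0 0;-0.05 -1.7 0 0 0;-0.05 -1.9 0 0 0;-0.05 -1.9 0 0 0'
```

```text
time_s: 43.75
position: [0.5, 0.2291, 0.0681]
orientation: [0.49, 0.527, 0.47, -0.511]
contact_force: [-4.4, -0.3, 2.3]
finger_gap: 0.157
[-4.38856836 -0.25650368  2.28367977]
time_s: 44.68
position: [0.424, 0.2351, 0.0674]
orientation: [0.491, 0.527, 0.47, -0.51]
contact_force: [-0.5, -0.2, -0.8]
finger_gap: 0.151
```

```bash
python3 -m handwheel '-0.3 0 0 0 0;-0.6 0 0.3 0 0;-0.6 0.1 0.9 -0.4 0;-0.6 0.2 1.5 -0.8 0;-0.6 0.3 2.1 -1.2 0;-0.6 0.3 2.54 -1.37 0;-0.6 0.3 2.54 -1.37 0;-0.6 0.3 2.54 -1.37 0'
cat > gap.py <<'E'
from h import *
def gap(f,s,y,hs):
    a=snap('wrist',f);o=arm.observe();R_=rot(o['orientation']);t=o['position'];z=t[2]-.055+.05
    X=np.array([np.cos(y),np.sin(y)]);Y=np.array([-X[1],X[0]]);s=np.array(s)
    def F(u,v,z): p=onz(f,u,v,z)[:2]-s; return [(p@X).round(4),(p@Y).round(4)]
    h=cv2.cvtColor(a,cv2.COLOR_BGR2HSV);r=cv2.inRange(h,(0,150,120),(4,255,255))|cv2.inRange(h,(174,150,120),(180,255,255))
    V=np.flatnonzero(r[:,277]); g=a[120].astype(int).sum(1); 
    print('tcp',t.round(4),'toolx',R_[:,0].round(4),'yaw',np.arctan2(R_[1,1],R_[0,1]).round(4),'shoulder front',F(277.3,V.min(),z))
    m=cv2.inRange(h,*hs)
    for v in range(0,100,8):
        q=np.flatnonzero(np.diff(np.r_[0,m[v]>0,0].astype(int)));q=[int(x) for x in q if 180<x<380];print(v,q,[F(u,v,.01) for u in(q[0],q[-1])] if q else '')
    for v in(0,8,16,24,32): print(v,'|',' '.join(str(int(x)//10) for x in a[v,240:312].astype(int).sum(1)))
    print('at v=120 blade',np.flatnonzero(a[120,255:300].astype(int).sum(1)>480)[[0,-1]]+255, 'ridge test',[F(u,0,.022) for u in(260,280,300)])
E
python3 - <<'E'
from gap import *
gap('w23',(.6117,.128),.042,((5,120,60),(14,255,255)))
E
```

```text
time_s: 45.68
position: [0.4278, 0.1335, 0.0925]
orientation: [0.521, 0.497, 0.5, -0.481]
contact_force: [0.4, 0.4, -2.7]
finger_gap: 0.157
tcp [0.4278 0.1339 0.0923] toolx [ 0.0374 -0.0042 -0.9993] yaw 0.0442 shoulder front [np.float64(-0.125), np.float64(0.0128)]
0 [242, 251, 257, 258, 288, 310, 332, 336] [[np.float64(-0.0449), np.float64(0.0336)], [np.float64(-0.0446), np.float64(-0.0228)]]
8 [242, 253, 287, 308, 329, 336] [[np.float64(-0.0494), np.float64(0.0337)], [np.float64(-0.0491), np.float64(-0.0229)]]
16 [243, 254, 287, 308, 325, 335] [[np.float64(-0.0539), np.float64(0.0331)], [np.float64(-0.0537), np.float64(-0.0224)]]
24 [243, 256, 257, 258, 304, 308, 322, 335] [[np.float64(-0.0585), np.float64(0.0332)], [np.float64(-0.0583), np.float64(-0.0225)]]
32 [243, 273, 281, 286, 310, 335] [[np.float64(-0.0631), np.float64(0.0333)], [np.float64(-0.0629), np.float64(-0.0227)]]
40 [243, 273, 281, 286, 308, 335] [[np.float64(-0.0677), np.float64(0.0333)], [np.float64(-0.0675), np.float64(-0.0228)]]
48 [243, 271, 284, 334] [[np.float64(-0.0723), np.float64(0.0334)], [np.float64(-0.0
[... 635 characters left out ...]
52 52 52 52 52 52 54 34 33 33 34 18 11 15 12 11 11 13 12 10 12 12 11 12 13 13 15 18 20 23 23 23
24 | 43 43 38 33 33 33 32 34 33 34 34 34 34 34 32 28 25 25 25 26 24 19 20 20 18 31 49 55 54 54 54 54 53 51 47 46 46 45 46 46 46 51 53 53 54 54 54 44 43 44 44 44 44 44 44 44 44 44 44 44 44 44 43 42 37 37 37 37 31 30 28 23
32 | 43 43 41 33 33 33 33 33 33 33 34 34 34 34 34 34 34 34 35 34 34 34 34 34 35 35 34 34 33 34 34 35 34 39 46 47 47 47 46 46 47 38 33 33 34 35 20 54 54 53 52 52 52 52 53 53 52 53 52 53 53 53 54 52 53 53 52 53 53 51 35 33
at v=120 blade [272 282] ridge test [[np.float64(-0.049), np.float64(0.0223)], [np.float64(-0.049), np.float64(0.011)], [np.float64(-0.049), np.float64(-0.0004)]]
```

```bash
python3 -m handwheel '0.3 0 0 0 0; 0.61 0 0 0 0;0.61 0 0 0 0;0.62 0.25 0 0 0;0.63 0.5 0 0 0;0.64 0.75 0 0 0;0.65 1 0 0 0;0.66 1.2 0 0 0;0.66 1.35 0 0 0;0.67 1.45 0 0 0;0.67 1.45 0 0 0' && python3 -m handwheel '0 0.04 0 0 0;0 0.08 0 0 0;0 0.11 0 0 0;0 0.14 0 0 0;0 0.14 0 0 0'
```

```text
time_s: 47.1
position: [0.4868, 0.1363, 0.0676]
orientation: [0.521, 0.497, 0.5, -0.481]
contact_force: [0.4, 0.6, -1.6]
finger_gap: 0.157
time_s: 47.72
position: [0.4897, 0.1363, 0.0676]
orientation: [0.52, 0.495, 0.502, -0.482]
contact_force: [-4.9, 0.7, 1.1]
finger_gap: 0.152
```

```bash
python3 -m handwheel '0 0.03 0 0 0;0 0.03 0 0 0;0 0.03 0 0 0;0 0.03 0 0 0;0 0.03 0 0 0;0 0.03 0 0 0;0 0.03 0 0 0;0 0.03 0 0 0;0 0.03 0 0 0;0 0.03 0 0 0;0 0.03 0 0 0' && python3 -m handwheel '0 -0.2 0 0 0;0 -0.5 0 0 0;-0.05 -0.9 0 0 0;-0.05 -1.3 0 0 0;-0.05 -1.7 0 0 0;-0.05 -1.9 0 0 0;-0.05 -1.9 0 0 0' && python3 -m handwheel '-0.3 0 0 0 0;-0.6 0 0.3 0 0;-0.6 0.2 0.8 0.3 0;-0.6 0.4 1.3 0.6 0;-0.6 0.52 1.78 0.8 0;-0.6 0.52 1.78 0.8 0;-0.6 0.52 1.78 0.8 0'
python3 - <<'E'
from gap import *
gap('w24',(.6208,.046),-.026,((130,80,25),(155,255,255)))
E
```

```text
time_s: 49.1
position: [0.4897, 0.1363, 0.0675]
orientation: [0.52, 0.495, 0.502, -0.482]
contact_force: [-5.5, 0.2, 1.1]
finger_gap: 0.155
time_s: 49.98
position: [0.4136, 0.133, 0.0673]
orientation: [0.52, 0.495, 0.502, -0.482]
contact_force: [0.9, 0.1, -1.7]
finger_gap: 0.158
time_s: 50.85
position: [0.4368, 0.0632, 0.0927]
orientation: [0.502, 0.513, 0.485, -0.499]
contact_force: [0.0, 0.2, -0.6]
finger_gap: 0.155
tcp [0.4367 0.0636 0.0926] toolx [ 0.03   -0.0039 -0.9995] yaw -0.0237 shoulder front [np.float64(-0.126), np.float64(0.012)]
0 [243, 252, 288, 308, 332, 336] [[np.float64(-0.0466), np.float64(0.0324)], [np.float64(-0.0464), np.float64(-0.0232)]]
8 [243, 253, 288, 308, 328, 336] [[np.float64(-0.0511), np.float64(0.0325)], [np.float64(-0.0509), np.float64(-0.0233)]]
16 [243, 255, 288, 309, 325, 336] [[np.float64(-0.0556), np.float64(0.0325)], [np.float64(-0.0554), np.float64(-0.0235)]]
24 [243, 257, 311, 336] [[np.float64(-0.0602), np.float64(0.0326)], [np.float64(-0.0599), np.float64(-0.0236)]]
32 [243, 273, 281, 287, 311, 335] [[np.float64(-0.0647), np.float64(0.0327)]
[... 856 characters left out ...]
2 53 53 53 52 53 52 53 54 37 12 32 7 9 12 10 9 11 9 9 10 9 9 9 9 13 25 30 29 30 28 23 22 23
24 | 45 45 45 29 30 29 29 29 29 29 30 30 29 29 29 28 25 24 24 24 25 24 24 24 25 23 22 21 20 20 20 21 19 30 44 45 46 46 46 46 47 27 19 18 19 20 18 37 54 53 53 53 53 53 53 53 52 54 53 53 53 53 53 53 53 52 53 53 53 54 48 26
32 | 45 45 45 32 28 29 30 31 29 30 30 30 29 29 30 30 29 30 29 30 29 30 30 30 31 30 30 30 29 30 30 29 30 35 46 47 46 47 47 47 48 34 30 30 30 30 28 39 55 54 55 55 54 54 54 53 54 54 54 54 54 54 54 54 54 54 54 54 54 53 45 27
at v=120 blade [271 282] ridge test [[np.float64(-0.0507), np.float64(0.0217)], [np.float64(-0.0506), np.float64(0.0104)], [np.float64(-0.0506), np.float64(-0.0009)]]
```

```bash
python3 -m handwheel '0.3 0 0 0 0; 0.61 0 0 0 0;0.61 0 0 0 0;0.62 0.25 0 0 0;0.63 0.5 0 0 0;0.64 0.75 0 0 0;0.65 1 0 0 0;0.66 1.2 0 0 0;0.66 1.35 0 0 0;0.66 1.47 0 0 0;0.66 1.47 0 0 0' && python3 -m handwheel '0 0.04 0 0 0;0 0.08 0 0 0;0 0.11 0 0 0;0 0.14 0 0 0;0 0.14 0 0 0'
```

```text
time_s: 52.28
position: [0.4965, 0.0621, 0.068]
orientation: [0.502, 0.513, 0.485, -0.499]
contact_force: [-0.4, 0.9, -1.7]
finger_gap: 0.156
time_s: 52.9
position: [0.499, 0.062, 0.0679]
orientation: [0.501, 0.511, 0.487, -0.5]
contact_force: [-6.6, 1.2, 2.2]
finger_gap: 0.152
```

```bash
python3 -m handwheel '0 0.03 0 0 0;0 0.03 0 0 0;0 0.03 0 0 0;0 0.03 0 0 0;0 0.03 0 0 0;0 0.03 0 0 0;0 0.03 0 0 0;0 0.03 0 0 0;0 0.03 0 0 0;0 0.03 0 0 0;0 0.03 0 0 0' && python3 -m handwheel '0 -0.2 0 0 0;0 -0.5 0 0 0;-0.05 -0.9 0 0 0;-0.05 -1.3 0 0 0;-0.05 -1.7 0 0 0;-0.05 -1.9 0 0 0;-0.7 -1.9 0 0 0;-1.5 -1.9 0 0 0;-2.3 -1.9 0 0 0;-2.3 -1.9 0 0 0' && python3 -m handwheel '0 0.2 0.6 0 0;0 0.5 1.6 0 0;0 0.8 2.7 0 0;0 1.1 3.8 0 0;0 1.4 4.9 0 0;0 1.57 5.5 0 0;0 1.57 5.86 0 0;0 1.57 5.86 0 0;0 1.57 5.86 0 0'
python3 - <<'E'
from h import *
o=arm.observe();R_=rot(o['orientation']);print(o['position'],R_.round(3).tolist(),o['contact_force'])
a=snap('wrist','w25')
m=(a.max(2)<45)
for v in range(40,300,10):
    q=np.flatnonzero(np.diff(np.r_[0,m[v],0].astype(int)));q=[int(x) for x in q if 150<x<420];print(v,q)
E
```

```text
time_s: 54.28
position: [0.499, 0.062, 0.0678]
orientation: [0.5, 0.51, 0.488, -0.501]
contact_force: [-5.6, -0.1, 0.8]
finger_gap: 0.155
time_s: 55.52
position: [0.4228, 0.0644, 0.1597]
orientation: [0.502, 0.512, 0.487, -0.499]
contact_force: [0.4, 0.4, -1.7]
finger_gap: 0.157
time_s: 56.65
position: [0.4797, -0.1696, 0.1615]
orientation: [0.502, 0.512, 0.488, -0.499]
contact_force: [-0.4, 0.2, -1.5]
finger_gap: 0.156
[ 0.47971165 -0.16964266  0.16154664] [[0.027, 0.999, -0.021], [-0.001, -0.021, -1.0], [-1.0, 0.027, 0.001]] [-0.40140458  0.18589516 -1.4935976 ]
40 []
50 []
60 []
70 []
80 []
90 []
100 []
110 [232, 271, 284, 300]
120 [231, 271, 284, 336]
130 [231, 271, 284, 336]
140 [230, 246, 309, 335]
150 [230, 246, 308, 334]
160 [230, 235, 259, 260, 309, 310, 312, 315, 316, 317, 318, 333]
170 [229, 235, 244, 251, 252, 253, 254, 257, 259, 261, 296, 297, 298, 302, 303, 309, 312, 316, 318, 332]
180 [228, 239, 241, 243, 244, 248, 249, 251, 253, 257, 258, 261, 295, 296, 297, 301, 302, 303, 304, 306, 307, 311, 312, 313, 314, 316, 317, 331]
190 [228, 237, 239, 245, 248, 250, 251, 253, 2
[... 198 characters left out ...]
 315, 318, 329]
210 [228, 239, 240, 245, 246, 248, 250, 256, 257, 258, 259, 261, 294, 296, 299, 302, 304, 305, 306, 307, 309, 312, 313, 315, 316, 328]
220 [227, 240, 241, 242, 243, 247, 248, 249, 250, 252, 253, 255, 256, 261, 294, 295, 296, 297, 298, 300, 301, 303, 304, 327]
230 [227, 238, 239, 247, 248, 249, 250, 254, 255, 256, 257, 261, 294, 295, 296, 298, 299, 308, 310, 315, 316, 326]
240 [226, 251, 252, 254, 255, 256, 257, 261, 295, 299, 300, 324]
250 [226, 248, 249, 251, 252, 253, 254, 260, 296, 302, 303, 323]
260 [239, 245, 258, 259, 297, 299, 312, 316]
270 [229, 243, 256, 257, 299, 300, 313, 328]
280 [226, 241, 255, 257, 299, 301, 316, 331]
290 [222, 241, 254, 258, 298, 303, 315, 334]
```

```bash
python3 - <<'E'
from h import *
q=[onz('w25',*p,.003)[:2] for p in((232.5,106),(337,113),(322.5,258),(225.5,253))];print(np.mean(q,0),[np.linalg.norm(q[i]-q[i-1]).round(4) for i in range(4)])
E
```

```text
[ 0.49245775 -0.17190032] [np.float64(0.1304), np.float64(0.0878), np.float64(0.1296), np.float64(0.0896)]
```

```bash
python3 -m handwheel '0.5 -0.05 0.06 0 0;1.2 -0.1 0.06 0 0;1.8 -0.15 0.06 0 0;2.2 -0.15 0.06 0 0;2.4 -0.15 0.06 0 0;2.5 -0.15 0.06 0 0;2.53 -0.15 0.06 0 0;2.56 -0.15 0.06 0 0;2.58 -0.15 0.06 0 0;2.58 -0.15 0.06 0 0'
```

```text
time_s: 57.95
position: [0.4769, -0.1721, 0.0586]
orientation: [0.502, 0.512, 0.488, -0.499]
contact_force: [0.2, 0.4, 0.0]
finger_gap: 0.154
```

```bash
python3 -m handwheel '0.015 0 0 0 0;0.02 0 0 0 0;0.02 0 0 0 0;0.02 0 0 0 20;0.02 0 0 0 28;0.02 0 0 0 34;0.02 0 0 0 36;-0.5 0 0 0 36;-1.3 0 0 0 36;-2.3 0 0 0 36;-3.5 0 0 0 36;-4.5 0 0 0 36' && python3 -m handwheel '-0.3 0.5 -1 0 36;-0.3 0.8 -2 0 36;-0.3 1 -3 0 36;-0.3 1 -4 0 36;-0.3 1 -4 0 36'
python3 - <<'E'
from h import *
o=arm.observe();print(o['position'],o['contact_force'])
a=snap('wrist','w26');b=snap('scene','s26');c=snap('side','d26')
up=cv2.resize(a,(400,300));lo=np.hstack([cv2.resize(c[120:330,240:400],(400,300)),cv2.resize(b[180:290,100:410],(400,300))])
cv2.imwrite('pics/c26.png',np.clip(1.4*np.vstack([np.hstack([up,cv2.resize(b,(400,300))]),lo]),0,255).astype(np.uint8))
E
```

```text
time_s: 59.45
position: [0.4718, -0.1718, 0.2402]
orientation: [0.502, 0.512, 0.487, -0.498]
contact_force: [0.4, -0.0, -0.2]
finger_gap: 0.423
time_s: 60.08
position: [0.5146, -0.0084, 0.2527]
orientation: [0.503, 0.51, 0.49, -0.496]
contact_force: [-0.6, -0.9, 0.4]
finger_gap: 0.418
[ 0.51460372 -0.00841513  0.25268441] [-0.62808083 -0.92701562  0.36129596]
```

View pics/c26.png

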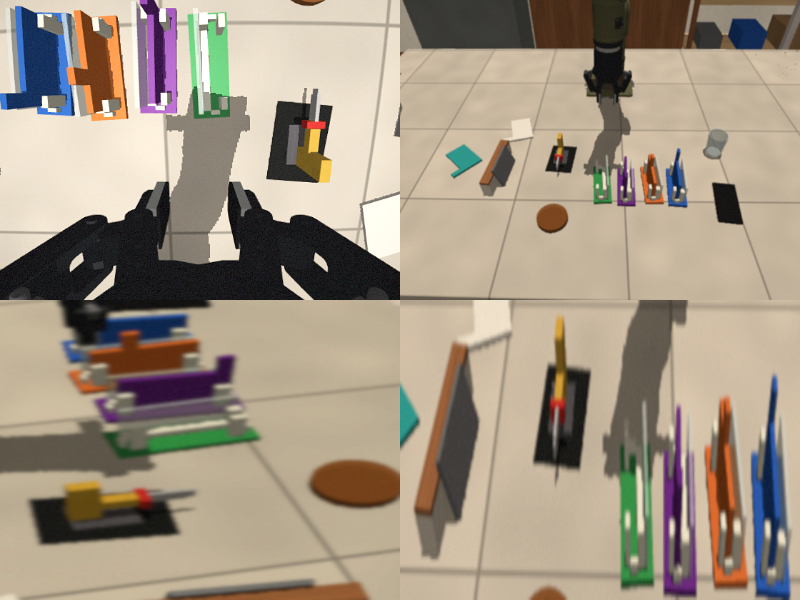

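```bash
python3 -c "
from cell import arm;print(arm.job_done())"
```

```text
the job is handed in; nothing more can be done
None
```

The job is handed in at about 60 s of robot time, with the three plates that were present (blue, purple and orange) seated in their own stands. Green was absent. I drew them in that order, setting each upright at its foot before lifting. At release the tool stood about 10 mm higher than when each plate was gripped on the bench, which matches the seat floor, so each should be fully down.

I then gauged blue, orange and purple in that order. Each time the red shoulder stopped with about 5 N, within 2 mm of the predicted spot, and I held it for over a second before drawing it out.

- **Final pictures:** The three plates stand upright in their stands. The grey spare still leans on the upstand. The gauge stands on its mat, and by measurement the foot was set within about 1 mm of the middle. The beaker, dish and phone look unmoved. The arm is clear of everything.
- **What disagreed:** The tool slowly picked up a tilt of up to 0.04 rad, which I allowed for in the moves. Two yaw readings of the purple stand differed by about 0.01 rad. No check failed, and the gauge was not knocked.
- **Not measured:** I judged the final plate heights and lean from the pictures and the release heights rather than measuring them directly.

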